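# Change the bob on a lacquer workshop's polishing spindle

## Robot

A 7-joint arm with a two-finger parallel gripper is mounted at the origin on the work surface. World frame = base frame: x ahead of the robot, y to its left, z up, the work surface at z = 0. Lengths are in mm, angles in rad, forces in N, time in s.
With the tool pointing down it reaches from about 400 to 750 mm from the base axis. Payload 19.5 kg.
Tool frame: the origin (TCP) lies between the finger pads; the fingertips stand 11 mm ahead of it and the grasp point (between the pads) lies 8 mm behind it (arm.tip_extent is the distance from the TCP to the fingertips, in mm); y points along the fingers, z is the direction in which the jaws open and shut, and the axes are right-handed (so a half turn about y gives the same grasp; the last joint's range is limited). The gripper opens to 85 mm and grips with 20 to 120 N. Pads are 22 mm wide; open, the fingers measure 114 mm over their backs; the gripper's body (76 mm by 85 mm) begins 54 mm behind the grasp point. The pads swing forward as they close: fully open they stand 13 mm farther back than shut.
Start: joints at [-1.318, 0.707, -0.028, 1.485, 0.022, 0.951, -0.075], TCP at [167.053, 550.172, 242.268] pointing down, gripper open.
Joint ranges: [-2.71, 2.71], [-0.32, 2.16], [-1.57, 1.52], [0, 2.45], [-1.46, 4.6], [0, 2.02], [-2.83, 2.83]. Speed limits (rad/s): [1.89, 1.89, 2.57, 2.57, 3.01, 3.01, 3.01].

## Interface

Orientations are given as a 3x3 rotation matrix whose columns are the frame's x, y, z axes.
In Python, from cell import arm gives the robot as it stands.
- The arm moves only by the tool arm_command, never from a script. Its argument "steps" is a list of rows, each a list of 3 entries, a list of its own where there are three numbers: the closure, from 0 (fully open) to 1 (shut), then the shift along the tool's x, y, z in cm, then the turn, a rotation vector about the tool's x, y, z in rad. In form: [[fingers, [dx, dy, dz], [rx, ry, rz]], ...]. A call has 1 to 8 rows; each row shifts and turns the pose as measured when the row begins, along the tool's axes as they then stand; what a row does not reach is not made up. A row lasts 1/8 s, in which the tool goes at most 62.5 mm and 10.7 degrees, less where a joint would pass 70% of its speed; a pose out of reach is approached as far as the arm can. A call with a gripper value outside its range is refused whole. The fingers move at their own pace and stop on an object; "force" is the grip in N (left out, the last holds). Time passes only in rows, so rows that do not move let the fingers close. It gives the time, the measured TCP pose, the force and the opening at its end, in the units of the state.
- arm.observe(): the state, without advancing time (a new reading comes with each control period).
- arm.camera(name): name is "scene" or "top" or "wrist"; returns a dict with "color" (420x560x3 uint8, red, green, blue), "camera_matrix" (3x3 intrinsics, pixels), "D" ([k1, k2, p1, p2, k3] as OpenCV has them; the pictures are not rectified), "R" (3x3) and "t" (3): a world point X has camera coordinates R X + t. Camera axes: x right, y down, z forward; pixel columns grow to the right and rows downward; lengths in mm; the calibration is good to about 2 mm. A picture is of the moment at which its call begins. There is no depth.
- arm.sign_off(): hands the job in, once; it reports no verdict.
The state is a dict: "t": time; "q": joint angles; "qd": joint speeds; "effort": joint torques, N m; "position": TCP position; "ee_rot": TCP orientation; "ft_force": force on the tool from outside, world axes, zero at the start; "torque": the same for the moment, N m; "finger_gap": finger opening in mm.
Only numpy, scipy, OpenCV 4.12 (cv2) and the standard library are available. Lean on these libraries where they do the work, as an engineer would, in place of code of your own. Each camera call takes 0.05 s, during which the arm holds its last target.

## Task

Change the polishing bob for the next bowl. First press the lid of every lacquer tin fully home so that no dust gets in; then open the chuck with its red lever, put the worn grey bob in the scrap box, stand the white felt bob in the chuck with its shank right down on the bottom of the bore, and turn the lever back until all three jaws hold it tight and upright. Leave the other two bobs in the rack, keep the tins standing and leave everything else where it is.

Things in the scene. Friction and masses are not known exactly. Their poses are not given: they have to be found in the camera images.
- spindle: polishing spindle bolted to the bench, axis upright: green flange 136 mm wide, housing, and on top a steel three-jaw chuck facing up, 92 mm across its sleeve. Origin on the axis at bench height, z up. The bore is 25 mm wide; its floor, where a shank's foot rests, is 85 mm above the origin; its rim is at 115 mm, and the jaws stand up to 125 mm
- chuck_sleeve (a joint): turn of the chuck's knurled sleeve (rad), growing anticlockwise seen from above, which opens the jaws; stops at -0.6 and 1.0. The jaws move together, 6 mm each per rad: at 0 they touch a 14 mm shank, at 0.9 they leave 5.4 mm round it, below 0 they squeeze it and the lever soon stiffens. Friction 0.35 N m, 3 N at the lever's grip, 8 when tight; let go, it eases back a little but keeps hold
- lever_grip (a point): centre of the top of the upright red grip on the sleeve's steel lever: 125 mm from the spindle axis, 151 mm above the bench. The grip is a post 24 mm thick, free from 101 to 151 mm height; the lever bar, 12 mm thick, runs level at 95 mm height from the sleeve to it. It points roughly towards the robot and swings with the sleeve
- jaw1: one of the three aluminium-bright jaws of the chuck (14 mm wide, 38 mm tall, standing between 87 and 125 mm height); origin on the spindle axis at the bench top, moved outwards by the jaw's travel
- jaw2: second jaw, as jaw1, 120 degrees on
- jaw3: third jaw, as jaw1, 240 degrees on
- bob_worn: worn polishing bob, dark grey with a brown burnt band, standing in the chuck and gripped by it at the start: steel shank 14 mm thick and 65 mm long, then a felt head 43 mm thick, 43 mm tall, 108 mm in all. Origin at the foot of the shank, z along the shank to the head
- bob_white: new white felt bob: steel shank 14 mm thick and 65 mm long, head 44 mm thick and 48 mm tall, 0.12 kg. Origin at the shank's foot, z towards the head. Stands shank down in a fixed pale rack, 230 x 70 x 55 mm, with three holes (17 mm wide, 50 deep) 75 mm apart in a row running away from the robot; brown, green and white bobs in any order
- bob_brown: brown bob of the same shape and size in the rack, not wanted
- bob_green: green bob of the same shape and size in the rack, not wanted
- scrap_box: open wooden scrap box 150 x 150 x 80 mm, walls and floor 6 mm, fixed. Origin under its centre
- tin1: lacquer tin, white with a band of dark red and drips, 66 mm across, 0.45 kg, loose on the bench; may be absent. The top of its lid (71 mm across) is 70.5 mm above the bench when home. Origin under its centre
- tin1_lid (a joint): how far (m) the push-on steel lid (dark red spot) of tin1 stands proud: 0 fully home, 0.012 most; a bright brass neck shows under it while it is up. It goes down under about 5 N and stays
- tin2: lacquer tin, white with a band of black and drips, 66 mm across, 0.45 kg, loose on the bench; may be absent. The top of its lid (71 mm across) is 70.5 mm above the bench when home. Origin under its centre
- tin2_lid (a joint): how far (m) the push-on steel lid (black spot) of tin2 stands proud: 0 fully home, 0.012 most; a bright brass neck shows under it while it is up. It goes down under about 5 N and stays
- tin3: lacquer tin, white with a band of brown and drips, 66 mm across, 0.45 kg, loose on the bench; may be absent. The top of its lid (71 mm across) is 70.5 mm above the bench when home. Origin under its centre
- tin3_lid (a joint): how far (m) the push-on steel lid (brown spot) of tin3 stands proud: 0 fully home, 0.012 most; a bright brass neck shows under it while it is up. It goes down under about 5 N and stays
- tin4: lacquer tin, white with a band of ochre and drips, 66 mm across, 0.45 kg, loose on the bench; may be absent. The top of its lid (71 mm across) is 70.5 mm above the bench when home. Origin under its centre
- tin4_lid (a joint): how far (m) the push-on steel lid (ochre spot) of tin4 stands proud: 0 fully home, 0.012 most; a bright brass neck shows under it while it is up. It goes down under about 5 N and stays
- red_bowl: red lacquer bowl 120 mm across, 65 tall, a bystander
- black_bowl: black lacquer bowl 120 mm across, 65 tall, a bystander
- brush: flat lacquer brush 180 mm long, lying, a bystander
- spatula: pale wooden spatula 170 x 30 x 6 mm, lying; origin under its centre, a bystander
- sanding_block: cork sanding block 90 x 50 x 35 mm, a bystander
Things that resemble listed ones, but are neither listed nor needed, are in the scene too. What is shaped like the bob_worn but blue is not meant. What is shaped like the tin4 but purple is not meant.

How it is judged (in metres and radians):
On the way, in this order (a step that is already met when the one before it is completed fails the run):
1. every tin's lid is pressed home (within 2 mm) (value of joint each of tin1_lid, tin2_lid, tin3_lid, tin4_lid below 0.002 m), for 0.2 s.
2. the chuck is opened by its sleeve, the jaws clear of the worn bob's shank (value of joint chuck_sleeve above 0.35 rad), for 0.2 s.
3. the worn bob is in the scrap box (x of bob_worn in the frame of scrap_box between -0.075 and 0.075 m and y of bob_worn in the frame of scrap_box between -0.075 and 0.075 m and z of bob_worn in the frame of scrap_box below 0.09 m and linear speed of bob_worn below 0.05 m/s), for 0.3 s.
4. the white bob stands on the bottom of the bore and all three jaws grip it (contact force between each of jaw1, jaw2, jaw3 and bob_white above 3 N and angle between bob_white's own z axis and vertical below 0.06 rad and z of bob_white in the frame of spindle between 0.08 and 0.09 m and horizontal distance between bob_white and spindle below 0.005 m), for 0.3 s.
At the end, for the whole second after the job is handed in: Lids within 2 mm of home, tins standing; worn bob at rest in the scrap box; white bob in the chuck, foot within 5 mm of the bore floor and axis, tilt under 0.06 rad, each jaw pressing on it by over 3 N (all of step 1 and all of step 3 and all of step 4 and angle between each of tin1, tin2, tin3, tin4's own z axis and vertical below 0.2 rad and linear speed of bob_white below 0.02 m/s); the robot touches nothing.
It fails at once if the brown or the green bob is moved more than 30 mm (distance of any of bob_brown, bob_green from where it was at the start of the episode above 0.03 m).
It fails at once if a bystander is moved more than 40 mm (distance of any of red_bowl, black_bowl, brush, spatula, sanding_block from where it was at the start of the episode above 0.04 m).
It fails at once if a tin is knocked over (angle between any of tin1, tin2, tin3, tin4's own z axis and vertical above 0.7 rad).
Of tin1, tin2, tin3, tin4 only 2 to 4 are there at a start; the rules pass over those that are not, and their reading is None.
At some moment in a run one of tin1, tin2, tin3, tin4 may be knocked a few centimetres aside while the robot is not near it.
It also fails if it takes over 184 s, if anything falls off the work surface, if the arm or the gripper's body presses on something with over 40 N, if the wrist force passes 120 N, or if a joint passes its speed limit or range.

## Working session

There is one attempt and no reset: what is moved stays moved. The work goes in short steps, Python scripts to look and compute and a tool call to move; the robot and the scene stay as the last step left them, time stands still between calls to the robot, and variables do not carry over. Pictures are saved under pics/ and viewed, and the job is handed in when it is done.

Besides the shell and the picture viewer there is one more tool, called after "Call:" by a JSON object that holds its "method" and its "body", one argument or row to a line. arm_command: Moves the arm, as the interface text tells. Its arguments: {"type":"object","properties":{"steps":{"type":"array","items":{"type":"array"}},"force":{"type":"number"}},"required":["steps"]}

```bash
mkdir -p pics; ls; cat > h.py <<'E'
import numpy as np, cv2
from cell import arm
def snap(name,fn):
    c=arm.camera(name); np.savez('pics/'+fn+'.npz',**{k:np.array(c[k]) for k in ['color','camera_matrix','D','R','t']})
    cv2.imwrite('pics/'+fn+'.png',cv2.cvtColor(c['color'],cv2.COLOR_RGB2BGR)); return c
def load(fn): return np.load('pics/'+fn+'.npz')
def px2w(c,u,v,z):
    p=cv2.undistortPoints(np.array([[[u,v]]],float),c['camera_matrix'],c['D'])[0,0]
    R=c['R'];t=c['t'];d=R.T@np.array([p[0],p[1],1]);o=-R.T@t
    return o+d*(z-o[2])/d[2]
def w2px(c,X):
    return cv2.projectPoints(np.array([X],float),cv2.Rodrigues(c['R'])[0],c['t'],c['camera_matrix'],c['D'])[0][0,0]
def crop(fn,x0,y0,x1,y1,s,out):
    im=cv2.imread('pics/'+fn+'.png')[y0:y1,x0:x1]; cv2.imwrite('pics/'+out+'.png',cv2.resize(im,None,fx=s,fy=s,interpolation=cv2.INTER_CUBIC))
E
python3 - <<'E'
from h import *
for n in ['scene','top','wrist']:
    c=snap(n,n+'0'); print(n,-c['R'].T@c['t'],c['R'][2])
s=arm.observe(); print(s)
E
```

```text
pics
scene [1625.08240822  400.2807982   997.54364828] [-0.76136723 -0.24474015 -0.60035173]
top [ 343.25862008   47.3897771  1339.19332956] [ 0.13955754  0.00728546 -0.99018716]
wrist [101.48040818 570.27310327 373.44464596] [ 0.26209011 -0.08091174 -0.9616455 ]
{'t': 0.15, 'q': array([-1.31769972,  0.70693773, -0.02762433,  1.48485985,  0.02202678,
        0.9508902 , -0.07555778]), 'qd': array([ 6.43562868e-04, -2.41923374e-03,  1.09492568e-03, -3.56469141e-04,
        1.62082987e-03, -1.55092117e-05, -2.36866861e-03]), 'effort': array([ 1.76329628e-03, -8.83297420e+01,  1.23483695e+00, -2.36193269e+01,
        1.69179530e-02,  5.29210491e-03, -6.48246299e-06]), 'position': array([167.01255009, 550.02895025, 241.95508296]), 'ee_rot': array([[ 9.56849922e-01, -1.94856093e-04,  2.90582499e-01],
       [-2.90582562e-01, -7.67579835e-04,  9.56849615e-01],
       [ 3.65972882e-05, -9.99999686e-01, -7.91080488e-04]]), 'ft_force': array([-0.08986625, -0.12766536,  0.10326985]), 'torque': array([-0.00301146, -0.02644886,  0.00268385]), 'finger_gap': 85.38866734375893}
```

View pics/scene0.png

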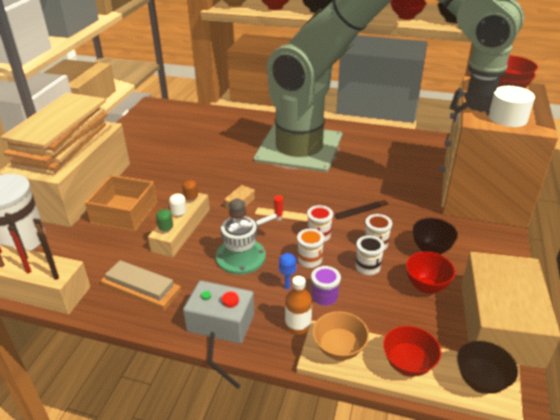

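View pics/top0.png

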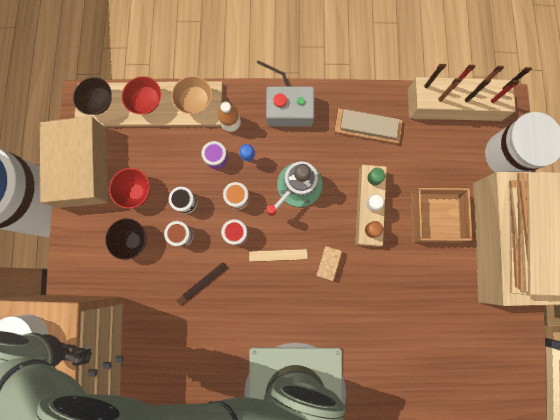

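View pics/wrist0.png

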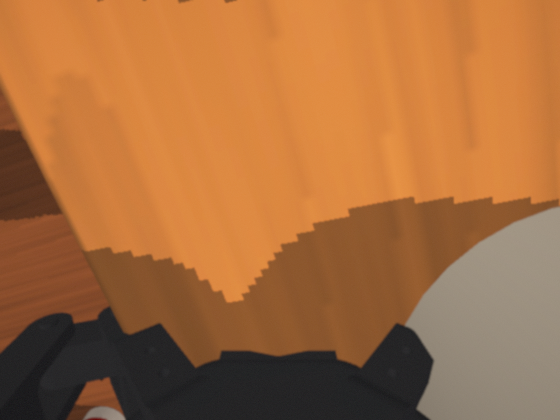

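Overview: four wanted tins (orange, red, black, brown bands) in top image at about (235,195), (234,232), (182,200), (178,234). Purple tin and blue bob are decoys. The chuck is near (300,180), the rack at (372,205), the scrap box at (441,214). I'll enlarge for precise positions.

```bash
python3 - <<'E'
from h import *
crop('top0',150,130,350,280,4,'top0a')
crop('top0',330,130,490,250,5,'top0b')
crop('scene0',200,170,400,320,4,'scene0a')
E
```

```text
(no output)
```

View pics/top0a.png

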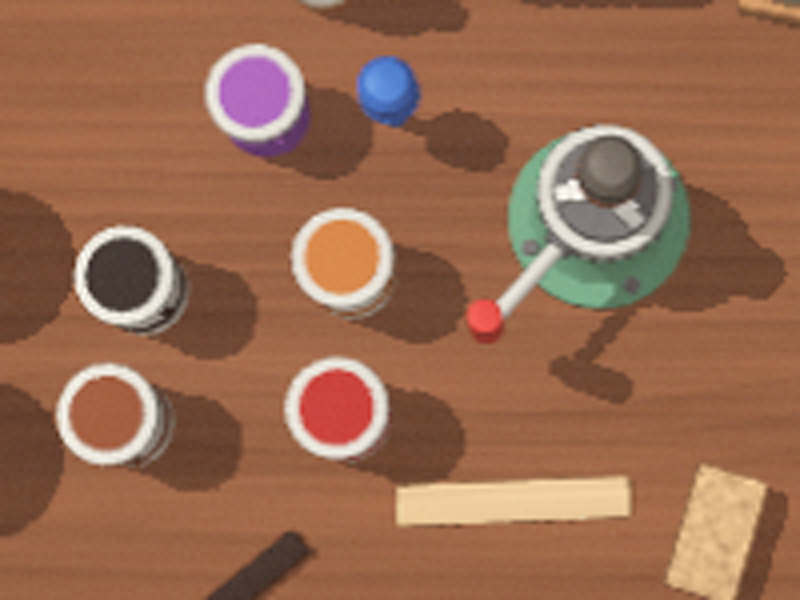

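View pics/top0b.png

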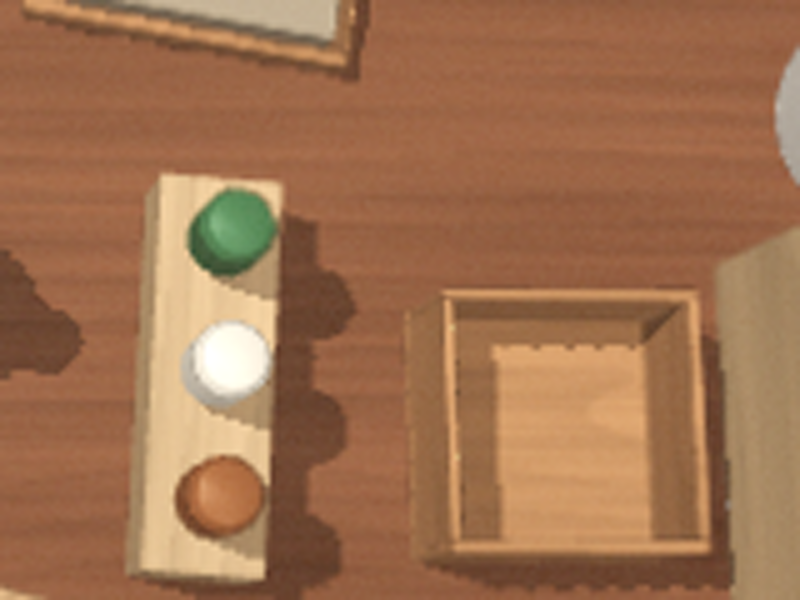

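View pics/scene0a.png

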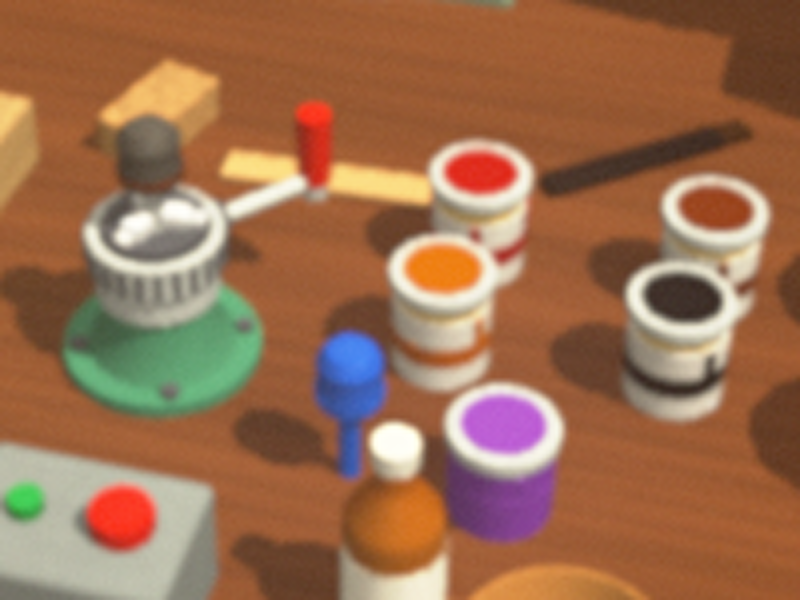

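```bash
cat > m.py <<'E'
from h import *
c=load('top0')
def a(n,u,v,z,x0=150,y0=130,s=4): 
    p=px2w(c,x0+(u+.5)/s-.5,y0+(v+.5)/s-.5,z); print(n,p.round(1)); return p
a('tin ochre',343,258,78);a('tin red',337,408,78);a('tin black',124,272,78);a('tin brown',107,413,78);a('purple',255,93,75)
a('blue',388,88,108)
L=a('lever',485,316,151);S=a('chuck',606,191,115);a('worn top',610,163,193)
d=L-S;print(np.hypot(d[0],d[1]),np.arctan2(d[1],d[0]))
b=dict(x0=330,y0=130,s=5)
a('green top',234,225,55+63,**b);a('white top',231,355,118,**b);a('brown top',224,490,118,**b)
for u,v in [(449,294),(697,294),(710,548),(460,553)]: a('box',u,v,80,**b)
E
python3 m.py; python3 -c "
from h import *
c=load('scene0')
f=lambda n,u,v,z:print(n,px2w(c,200+(u+.5)/4-.5,170+(v+.5)/4-.5,z).round(1))
f('lever',315,110,151);f('och',443,268,78);f('red',480,172,78);f('bla',684,298,78);f('bro',714,210,78);f('chuck',157,232,115)
"
```

```text
tin ochre [563.8 174.3  78. ]
tin red [457.5 176.3  78. ]
tin black [552.7 329.8  78. ]
tin brown [452.4 338.1  78. ]
purple [684.4 240.9  75. ]
blue [679.5 142.6 108. ]
lever [512.8  72.1 151. ]
chuck [605.5  -9.5 115. ]
worn top [607.3  -8.5 193. ]
123.50554509753836 2.419791534182068
green top [ 614.7 -217.3  118. ]
white top [ 542.  -213.9  118. ]
brown top [ 467.8 -208.5  118. ]
box [ 584.4 -348.2   80. ]
box [ 586.1 -493.8   80. ]
box [ 440.2 -494.1   80. ]
box [ 437.  -349.4   80. ]
lever [510.9  72.1 151. ]
och [562.5 173.8  78. ]
red [455.2 174.9  78. ]
bla [550.5 330.5  78. ]
bro [454.6 337.   78. ]
chuck [619.4  -3.8 115. ]
```

```bash
cat > plan.py <<'E'
import sys
from h import *
# usage: plan.py x y z [theta_deg|-] n fingers ; prints n rows from the measured pose
def plan(x,y,z,th,n,f,off=None):
    s=arm.observe(); R=np.array(s['ee_rot']); p=np.array(s['position'])
    t0=np.arctan2(R[1,2],R[0,2]); print('pos',p.round(1),'theta',np.degrees(t0).round(1),'t',round(s['t'],2),'gap',round(s['finger_gap'],1),'F',s['ft_force'].round(1))
    t1=t0 if th is None else np.radians(th)
    out=[]
    for i in range(n):
        tgt=p+(np.array([x,y,z])-p)/(n-i); t=t0+(t1-t0)/(n-i)
        d=np.round(R.T@(tgt-p)/10,2)
        # correct tilt too
        Rt=np.array([[np.sin(t),0,np.cos(t)],[-np.cos(t),0,np.sin(t)],[0,-1,0]])
        r=np.round(cv2.Rodrigues(R.T@Rt)[0].ravel(),3)
        out.append([f,d.tolist(),r.tolist()]); p=p+R@d*10; R=R@cv2.Rodrigues(r)[0]; t0=t
    print(str(out).replace(' ',''))
a=sys.argv[1:]
plan(*map(float,a[:3]),None if a[3]=='-' else float(a[3]),int(a[4]),float(a[5]))
E
python3 -c "
from h import *
print(arm.tip_extent)"
python3 plan.py 450 340 290 - 8 1
```

```text
11.0
pos [167. 550. 242.] theta 73.1 t 0.15 gap 85.4 F [-0.1 -0.1  0.1]
[[1.0,[4.15,-0.6,-1.48],[0.001,0.0,0.0]],[1.0,[4.15,-0.6,-1.48],[-0.0,0.0,0.0]],[1.0,[4.15,-0.6,-1.49],[-0.0,0.0,0.0]],[1.0,[4.15,-0.6,-1.48],[-0.0,0.0,0.0]],[1.0,[4.15,-0.6,-1.49],[-0.0,0.0,0.0]],[1.0,[4.14,-0.6,-1.48],[-0.0,0.0,0.0]],[1.0,[4.15,-0.6,-1.49],[-0.0,0.0,0.0]],[1.0,[4.14,-0.6,-1.48],[-0.0,0.0,0.0]]]
```

Call:
{"method": "arm_command", "body": {
  "steps": [
    [1,[0,-5,0],[0,0,0]],
    [1,[4.2,0,-1.5],[0,0,0]],
    [1,[4.2,0,-1.5],[0,0,0]],
    [1,[4.2,0,-1.5],[0,0,0]],
    [1,[4.2,0,-1.5],[0,0,0]],
    [1,[4.2,0,-1.5],[0,0,0]],
    [1,[4.2,0,-1.5],[0,0,0]],
    [1,[4.2,0,-1.5],[0,0,0]]
  ]
}}

```text
t: 1.15
position: [422.7, 360.1, 292.1]
ee_rot: [[0.959, -0.002, 0.285], [-0.285, -0.003, 0.959], [-0.001, -1.0, -0.003]]
ft_force: [-0.6, -0.1, 0.1]
finger_gap: 0.1
```

```bash
python3 plan.py 452 338 130 - 4 1; python3 -c "
from h import *
snap('wrist','wrist1');snap('scene','scene1')"
```

```text
pos [422.7 360.1 292.1] theta 73.5 t 1.15 gap 0.1 F [-0.6 -0.1  0.1]
[[1.0,[0.86,4.05,-0.31],[0.003,-0.0,-0.001]],[1.0,[0.86,4.05,-0.32],[0.0,-0.0,-0.0]],[1.0,[0.86,4.06,-0.32],[0.0,-0.0,-0.0]],[1.0,[0.87,4.05,-0.32],[0.0,-0.0,-0.0]]]
```

View pics/wrist1.png

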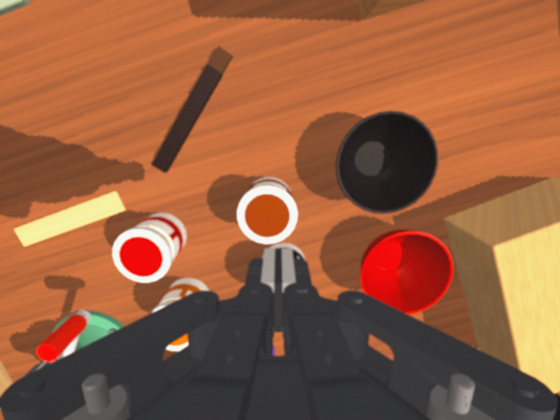

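View pics/scene1.png

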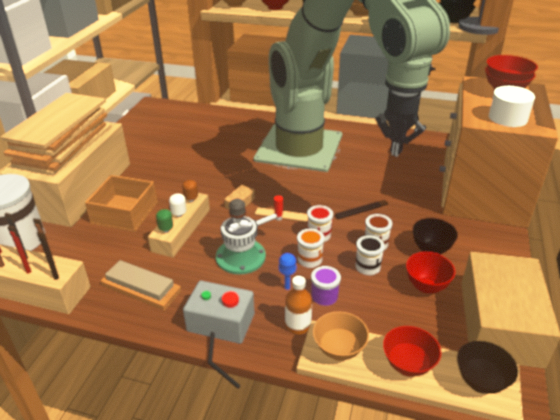

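The wrist view shows the brown-spot tin at (267,215) and nothing has moved; the tin layout in the scene view is unchanged. Go down on the brown tin.

```bash
python3 -c "
from h import *
c=load('wrist1');print(px2w(c,267,214,78),px2w(c,144,256,78))"
```

```text
[452.1120445  337.67596721  78.        ] [460.69147915 177.92916896  78.        ]
```

Call:
{"method": "arm_command", "body": {
  "steps": [
    [1,[0.9,4.0,-0.3],[0,0,0]],
    [1,[0.9,4.0,-0.3],[0,0,0]],
    [1,[0.9,4.0,-0.3],[0,0,0]],
    [1,[0.9,4.5,-0.3],[0,0,0]],
    [1,[0,0,0],[0,0,0]]
  ]
}}

```text
t: 1.88
position: [456.2, 335.2, 122.5]
ee_rot: [[0.957, -0.001, 0.291], [-0.291, -0.003, 0.957], [0.0, -1.0, -0.004]]
ft_force: [-1.0, 0.1, 0.3]
finger_gap: 0.1
```

```bash
python3 plan.py 452 338 95 - 2 1
```

```text
pos [456.2 335.2 122.5] theta 73.1 t 1.88 gap 0.1 F [-1.   0.1  0.3]
[[1.0,[-0.24,1.38,0.08],[0.004,0.0,0.0]],[1.0,[-0.24,1.37,0.07],[-0.0,0.0,0.0]]]
```

Call:
{"method": "arm_command", "body": {
  "steps": [
    [1,[-0.2,1.3,0.1],[0,0,0]],
    [1,[-0.2,1.3,0.1],[0,0,0]],
    [1,[0,0.3,0],[0,0,0]],
    [1,[0,0.3,0],[0,0,0]],
    [1,[0,0.3,0],[0,0,0]]
  ]
}}

```text
t: 2.5
position: [453.0, 340.9, 89.8]
ee_rot: [[0.957, 0.003, 0.29], [-0.29, 0.001, 0.957], [0.003, -1.0, 0.001]]
ft_force: [0.6, -0.8, -0.0]
finger_gap: 0.1
```

Call:
{"method": "arm_command", "body": {
  "steps": [
    [1,[0,0.3,-0.2],[0,0,0]],
    [1,[0,0.3,0],[0,0,0]],
    [1,[0,0.3,0],[0,0,0]]
  ]
}}

```text
t: 2.88
position: [452.7, 339.4, 81.0]
ee_rot: [[0.957, 0.004, 0.29], [-0.29, 0.002, 0.957], [0.003, -1.0, 0.003]]
ft_force: [-1.4, 0.5, 7.4]
finger_gap: -0.1
```

Call:
{"method": "arm_command", "body": {
  "steps": [
    [1,[0,0.3,0],[0,0,0]],
    [1,[0,0.3,0],[0,0,0]]
  ]
}}

```text
t: 3.12
position: [453.3, 340.0, 80.3]
ee_rot: [[0.957, 0.007, 0.29], [-0.29, 0.004, 0.957], [0.006, -1.0, 0.006]]
ft_force: [-20.2, -12.5, 86.2]
finger_gap: 0.4
```

Home (rigid; very stiff, so smaller steps next time). Lift and go to black.

Call:
{"method": "arm_command", "body": {
  "steps": [
    [1,[0,-2,0],[0,0,0]],
    [1,[0,-3,0],[0,0,0]],
    [1,[0,0,0],[0,0,0]]
  ]
}}

```text
t: 3.5
position: [452.9, 339.2, 131.8]
ee_rot: [[0.957, 0.007, 0.29], [-0.29, 0.004, 0.957], [0.006, -1.0, 0.006]]
ft_force: [-0.4, -0.6, -0.5]
finger_gap: -0.2
```

```bash
python3 plan.py 552 330 125 73 4 1; python3 -c "
from h import *
snap('scene','scene2');crop('scene2',200,170,440,320,3,'scene2a')"
```

```text
pos [452.9 339.2 131.8] theta 73.1 t 3.5 gap -0.2 F [-0.4 -0.6 -0.5]
[[1.0,[2.44,0.19,0.5],[-0.006,0.001,0.006]],[1.0,[2.43,0.17,0.5],[0.0,0.0,0.0]],[1.0,[2.44,0.17,0.5],[0.0,0.001,0.0]],[1.0,[2.43,0.17,0.51],[0.0,0.0,0.0]]]
```

View pics/scene2a.png

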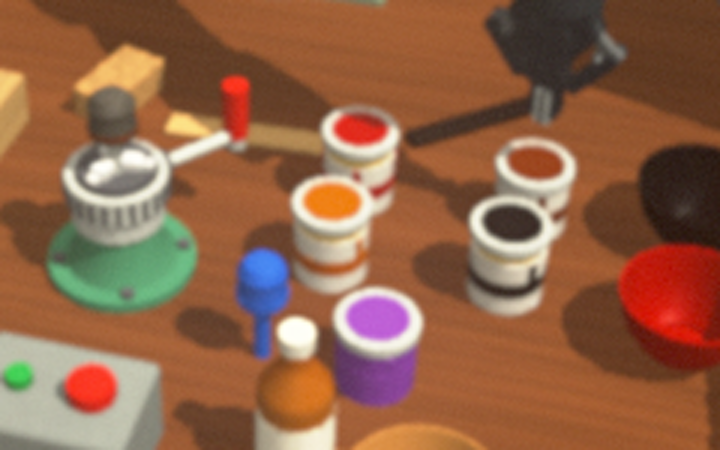

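Brown's lid now sits low with no brass visible (crop 535,165); the others are unchanged. Next is black, to the hover point and down close.

Call:
{"method": "arm_command", "body": {
  "steps": [
    [1,[2.5,0,0.5],[0,0,0]],
    [1,[2.5,0,0.5],[0,0,0]],
    [1,[2.5,0,0.5],[0,0,0]],
    [1,[2.4,0.5,0.5],[0,0,0]],
    [1,[0,1.5,0],[0,0,0]],
    [1,[0,1.0,0],[0,0,0]],
    [1,[0,0.0,0],[0,0,0]]
  ]
}}

```text
t: 4.42
position: [552.7, 327.5, 92.1]
ee_rot: [[0.957, -0.003, 0.289], [-0.289, -0.003, 0.957], [-0.002, -1.0, -0.004]]
ft_force: [-0.1, -1.1, 0.2]
finger_gap: 0.0
```

```bash
python3 plan.py 552 330 93 73 2 1
```

```text
pos [552.7 327.5  92.1] theta 73.2 t 4.42 gap 0.0 F [-0.1 -1.1  0.2]
[[1.0,[-0.07,-0.04,0.11],[0.004,0.002,-0.002]],[1.0,[-0.07,-0.05,0.11],[0.0,0.002,0.0]]]
```

Call:
{"method": "arm_command", "body": {
  "steps": [
    [1,[0,0.25,0.2],[0,0,0]],
    [1,[0,0.25,0],[0,0,0]],
    [1,[0,0.25,0],[0,0,0]],
    [1,[0,0.25,0],[0,0,0]]
  ]
}}

```text
t: 4.92
position: [553.1, 329.9, 83.1]
ee_rot: [[0.958, -0.002, 0.288], [-0.288, -0.003, 0.958], [-0.001, -1.0, -0.003]]
ft_force: [-1.9, -2.4, 4.1]
finger_gap: 0.4
```

Call:
{"method": "arm_command", "body": {
  "steps": [
    [1,[0,0.2,0],[0,0,0]],
    [1,[0,0.1,0],[0,0,0]]
  ]
}}

```text
t: 5.18
position: [553.3, 330.1, 80.9]
ee_rot: [[0.958, -0.001, 0.288], [-0.288, -0.002, 0.958], [-0.0, -1.0, -0.003]]
ft_force: [-7.9, -5.0, 29.3]
finger_gap: 0.0
```

Black is home (29 N, z 80.9). Now ochre (564,174).

Call:
{"method": "arm_command", "body": {
  "steps": [
    [1,[0,-2,0],[0,0,0]],
    [1,[0,-2,0],[0,0,0]],
    [1,[0,0,0],[0,0,0]]
  ]
}}

```text
t: 5.55
position: [553.1, 330.6, 121.2]
ee_rot: [[0.958, -0.001, 0.288], [-0.288, -0.002, 0.958], [-0.001, -1.0, -0.002]]
ft_force: [-0.3, 1.0, -0.4]
finger_gap: 0.1
```

```bash
python3 plan.py 564 174 120 73 4 1; python3 -c "
from h import *
snap('scene','scene3');crop('scene3',200,170,440,320,3,'scene3a')"
```

```text
pos [553.1 330.6 121.2] theta 73.3 t 5.55 gap 0.1 F [-0.3  1.  -0.4]
[[1.0,[1.39,0.04,-3.67],[0.002,0.001,-0.001]],[1.0,[1.39,0.03,-3.67],[0.0,0.001,0.0]],[1.0,[1.4,0.03,-3.67],[0.0,0.001,0.0]],[1.0,[1.4,0.03,-3.66],[0.0,0.002,0.0]]]
```

View pics/scene3a.png

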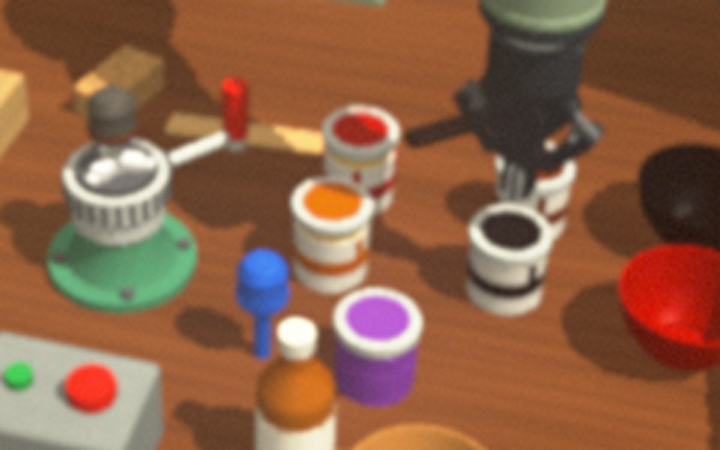

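Black's lid is down with no brass showing (crop 510,230); red and ochre are still up and in place.

Call:
{"method": "arm_command", "body": {
  "steps": [
    [1,[1.4,0,-3.7],[0,0,0]],
    [1,[1.4,0,-3.7],[0,0,0]],
    [1,[1.4,0,-3.7],[0,0,0]],
    [1,[1.4,0,-3.7],[0,0,0]],
    [1,[0,0,0],[0,0,0]],
    [1,[0,1.5,0],[0,0,0]],
    [1,[0,1.0,0],[0,0,0]],
    [1,[0,0.0,0],[0,0,0]]
  ]
}}

```text
t: 6.6
position: [561.1, 169.8, 87.1]
ee_rot: [[0.959, -0.009, 0.285], [-0.285, -0.003, 0.959], [-0.008, -1.0, -0.006]]
ft_force: [0.7, 0.8, 0.5]
finger_gap: 0.3
```

```bash
python3 plan.py 564 174 92 73 1 1
```

```text
pos [561.1 169.8  87.1] theta 73.5 t 6.6 gap 0.3 F [0.7 0.8 0.5]
[[1.0,[0.16,-0.49,0.49],[0.006,0.008,-0.008]]]
```

Call:
{"method": "arm_command", "body": {
  "steps": [
    [1,[0,0.2,0.2],[0,0,0]],
    [1,[0,0.2,0],[0,0,0]],
    [1,[0,0.15,0],[0,0,0]],
    [1,[0,0.1,0],[0,0,0]]
  ]
}}

```text
t: 7.1
position: [561.7, 172.2, 81.0]
ee_rot: [[0.959, -0.009, 0.284], [-0.284, -0.004, 0.959], [-0.007, -1.0, -0.006]]
ft_force: [-2.8, -2.9, 19.0]
finger_gap: -0.2
```

Ochre is home (19 N). Now red (457,176).

Call:
{"method": "arm_command", "body": {
  "steps": [
    [1,[0,0.1,0],[0,0,0]],
    [1,[0,-2,0],[0,0,0]],
    [1,[0,-2,0],[0,0,0]],
    [1,[0,0,0],[0,0,0]]
  ]
}}

```text
t: 7.6
position: [562.0, 173.2, 121.7]
ee_rot: [[0.959, -0.008, 0.284], [-0.284, -0.002, 0.959], [-0.007, -1.0, -0.005]]
ft_force: [-0.9, 0.7, 0.1]
finger_gap: -0.2
```

```bash
python3 plan.py 456.5 176 122 73 3 1; python3 -c "
from h import *
snap('scene','scene4');crop('scene4',200,170,440,320,3,'scene4a')"
```

```text
pos [562.  173.2 121.7] theta 73.5 t 7.6 gap -0.2 F [-0.9  0.7  0.1]
[[1.0,[-3.4,0.02,-0.91],[0.005,0.003,-0.007]],[1.0,[-3.39,-0.01,-0.92],[-0.0,0.003,-0.0]],[1.0,[-3.4,-0.01,-0.92],[-0.0,0.003,-0.0]]]
```

View pics/scene4a.png

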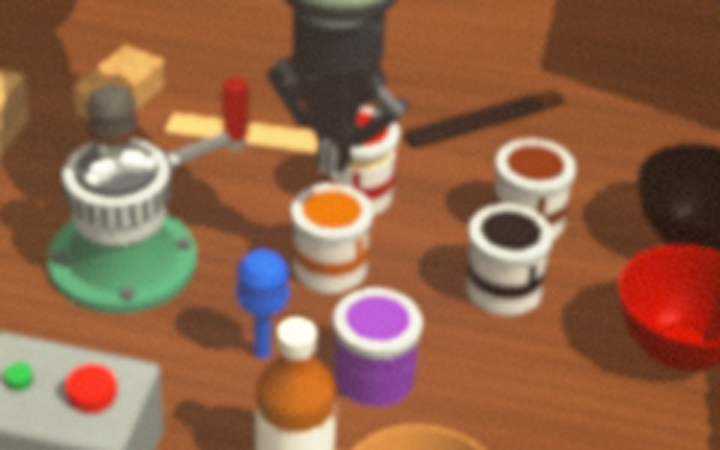

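Ochre's lid is down with no brass visible; red remains.

Call:
{"method": "arm_command", "body": {
  "steps": [
    [1,[-3.4,0,-0.9],[0,0,0]],
    [1,[-3.4,0,-0.9],[0,0,0]],
    [1,[-3.4,0,-0.9],[0,0,0]],
    [1,[0,0,0],[0,0,0]],
    [1,[0,1.5,0],[0,0,0]],
    [1,[0,1.0,0],[0,0,0]],
    [1,[0,0.0,0],[0,0,0]]
  ]
}}

```text
t: 8.52
position: [452.0, 176.0, 91.9]
ee_rot: [[0.959, -0.013, 0.283], [-0.284, -0.003, 0.959], [-0.012, -1.0, -0.007]]
ft_force: [0.1, -0.3, 0.7]
finger_gap: 0.3
```

```bash
python3 plan.py 456.5 176 92 73 1 1
```

```text
pos [452.  176.   91.9] theta 73.5 t 8.53 gap 0.3 F [ 0.1 -0.3  0.7]
[[1.0,[0.43,-0.01,0.12],[0.007,0.009,-0.012]]]
```

Call:
{"method": "arm_command", "body": {
  "steps": [
    [1,[0.4,0.25,0.1],[0,0,-0.01]],
    [1,[0,0.25,0],[0,0,0]],
    [1,[0,0.25,0],[0,0,0]],
    [1,[0,0.2,0],[0,0,0]]
  ]
}}

```text
t: 9.02
position: [456.6, 175.8, 82.5]
ee_rot: [[0.959, -0.003, 0.284], [-0.284, -0.006, 0.959], [-0.001, -1.0, -0.006]]
ft_force: [-2.2, -0.2, 4.7]
finger_gap: 0.0
```

Call:
{"method": "arm_command", "body": {
  "steps": [
    [1,[0,0.15,0],[0,0,0]],
    [1,[0,0.1,0],[0,0,0]]
  ]
}}

```text
t: 9.28
position: [456.7, 175.8, 80.7]
ee_rot: [[0.959, -0.002, 0.284], [-0.284, -0.006, 0.959], [-0.0, -1.0, -0.006]]
ft_force: [-8.2, -1.7, 42.6]
finger_gap: 0.1
```

Red is home (43 N). Lift, open, and move toward the lever.

Call:
{"method": "arm_command", "body": {
  "steps": [
    [1,[0,-2,0],[0,0,0]],
    [0.3,[0,-5,0],[0,0,0]],
    [0.3,[0,-5,0],[0,0,0]],
    [0.3,[0,0,0],[0,0,0]],
    [0.3,[0,0,0],[0,0,0]]
  ]
}}

```text
t: 9.9
position: [457.6, 176.5, 203.6]
ee_rot: [[0.959, -0.001, 0.284], [-0.284, -0.005, 0.959], [0.001, -1.0, -0.005]]
ft_force: [-0.3, 0.2, -0.5]
finger_gap: 59.6
```

```bash
python3 -c "
from h import *
snap('scene','scene5');crop('scene5',200,170,440,320,3,'scene5a');snap('top','top5');crop('top5',150,130,350,280,4,'top5a');print(arm.observe()['finger_gap'])
"; python3 plan.py 512.5 72 200 55 4 .3
```

```text
59.59767569585467
pos [457.5 176.6 203.3] theta 73.5 t 10.0 gap 59.6 F [-0.4  0.2  0.2]
[[0.3,[2.06,0.1,-2.12],[0.006,0.081,0.001]],[0.3,[2.22,0.08,-1.94],[-0.0,0.08,-0.0]],[0.3,[2.37,0.08,-1.76],[-0.0,0.081,-0.0]],[0.3,[2.51,0.08,-1.56],[-0.0,0.081,-0.0]]]
```

View pics/scene5a.png

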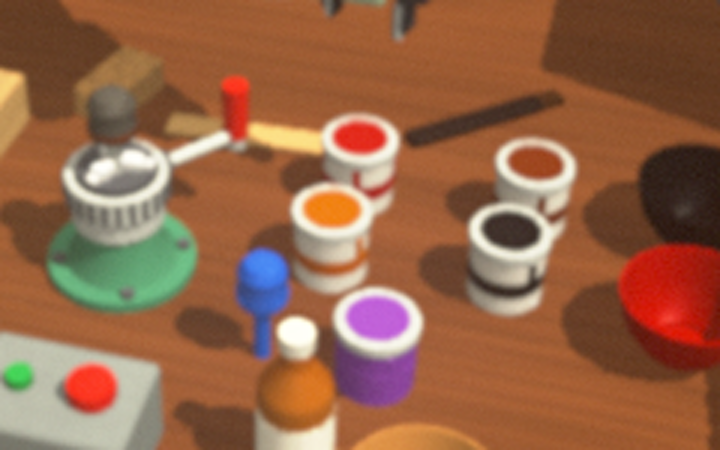

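View pics/top5a.png

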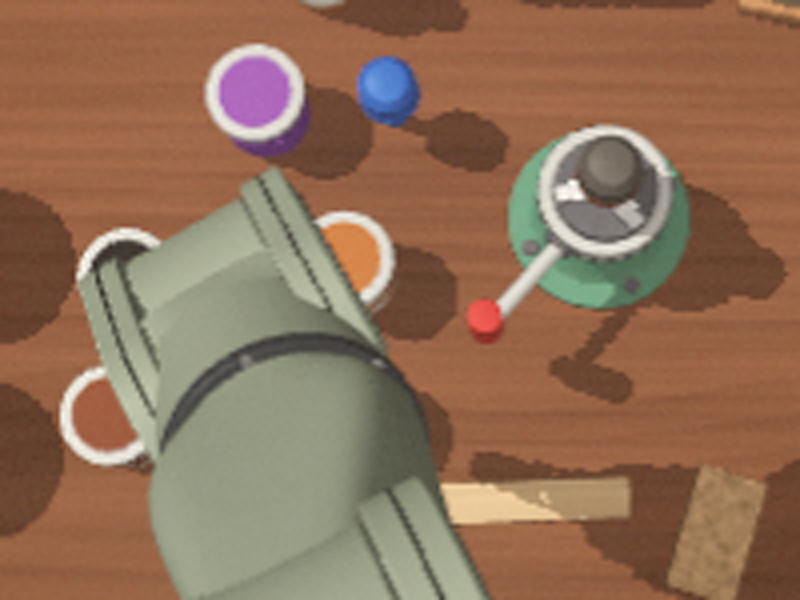

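All four lids are home and every tin is in place. Next I go over the lever with jaws aligned tangentially (theta ≈ 49°).

Call:
{"method": "arm_command", "body": {
  "steps": [
    [0.3,[2.1,0,-2.1],[0,0.1,0]],
    [0.3,[2.3,0,-1.9],[0,0.1,0]],
    [0.3,[2.4,0,-1.6],[0,0.1,0]],
    [0.3,[2.5,0,-1.4],[0,0.1,0]],
    [0.3,[0,0,0],[0,0,0]]
  ]
}}

```text
t: 10.62
position: [512.6, 70.0, 198.9]
ee_rot: [[0.765, -0.008, 0.644], [-0.644, -0.008, 0.765], [-0.001, -1.0, -0.011]]
ft_force: [-0.7, 0.8, 0.4]
finger_gap: 60.0
```

```bash
python3 plan.py 512 72 125 48.6 4 .3; python3 -c "
from h import *
snap('wrist','wrist6')"
```

```text
pos [512.6  70.  198.9] theta 49.9 t 10.62 gap 60.0 F [-0.7  0.8  0.4]
[[0.3,[-0.04,1.85,0.05],[0.011,0.006,-0.001]],[0.3,[-0.04,1.85,0.03],[0.0,0.006,-0.0]],[0.3,[-0.05,1.84,0.03],[0.0,0.005,-0.0]],[0.3,[-0.04,1.85,0.03],[0.0,0.006,-0.0]]]
```

View pics/wrist6.png

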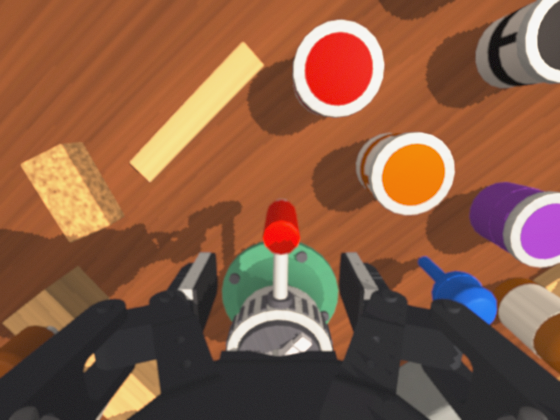

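The wrist view shows the red grip (281,232) centred between the fingers with the lever square to them. Descend and grip gently.

Call:
{"method": "arm_command", "body": {
  "steps": [
    [0.3,[-0.1,1.9,0.1],[0.01,0.01,0]],
    [0.3,[0,1.9,0],[0,0.01,0]],
    [0.3,[0,1.8,0],[0,0,0]],
    [0.3,[0,1.8,0],[0,0,0]],
    [0.3,[0,0,0],[0,0,0]],
    [1,[0,0,0],[0,0,0]],
    [1,[0,0,0],[0,0,0]],
    [1,[0,0,0],[0,0,0]]
  ],
  "force": 30
}}

```text
t: 11.68
position: [508.9, 78.0, 121.7]
ee_rot: [[0.762, -0.006, 0.647], [-0.647, 0.003, 0.762], [-0.006, -1.0, -0.002]]
ft_force: [0.3, -1.1, -10.5]
finger_gap: 23.3
```

```bash
python3 plan.py 512 72 125 48.6 1 1
```

```text
pos [508.9  78.  121.7] theta 49.7 t 11.68 gap 23.3 F [  0.3  -1.1 -10.5]
[[1.0,[0.62,-0.33,-0.26],[0.002,0.019,-0.006]]]
```

Call:
{"method": "arm_command", "body": {
  "steps": [
    [1,[0.1,0,-1.5],[0,-0.12,0]],
    [1,[0.1,0,-1.5],[0,-0.12,0]],
    [1,[0,0,0],[0,0,0]]
  ]
}}

```text
t: 12.05
position: [491.3, 52.7, 121.7]
ee_rot: [[0.897, -0.008, 0.442], [-0.442, 0.003, 0.897], [-0.008, -1.0, -0.001]]
ft_force: [-0.4, -3.1, -7.9]
finger_gap: 23.2
```

```bash
cat > ang.py <<'E'
from h import *
s=arm.observe();p=s['position'];R=s['ee_rot'];d=p[:2]-np.array([605.5,-9.5]);print(p.round(1),'r',np.hypot(*d).round(1),'ang',np.degrees(np.arctan2(d[1],d[0])).round(1),'th',np.degrees(np.arctan2(R[1,2],R[0,2])).round(1),'F tool',(R.T@s['ft_force']).round(1),s['torque'].round(2),s['t'],s['finger_gap'])
E
python3 ang.py
```

```text
[491.3  52.7 121.7] r 130.0 ang 151.4 th 63.7 F tool [ 1.1  7.9 -2.9] [-0.63  0.15 -0.03] 12.05 23.19235962015638
```

Call:
{"method": "arm_command", "body": {
  "steps": [
    [1,[0.1,0,-1.8],[0,-0.14,0]],
    [1,[0.1,0,-1.8],[0,-0.14,0]],
    [1,[0.1,0,-1.8],[0,-0.14,0]],
    [1,[0.1,0,-1.8],[0,-0.14,0]],
    [1,[0,0,0],[0,0,0]]
  ]
}}

```text
t: 12.68
position: [475.6, -16.1, 121.7]
ee_rot: [[0.994, -0.014, -0.106], [0.106, 0.003, 0.994], [-0.014, -1.0, 0.004]]
ft_force: [0.3, -2.4, -7.7]
finger_gap: 23.2
```

```bash
python3 ang.py
```

```text
[475.6 -16.1 121.7] r 130.0 ang -177.1 th 96.1 F tool [ 0.1  7.7 -2.4] [-0.88 -0.21 -0.04] 12.675 23.216246441741042
```

Call:
{"method": "arm_command", "body": {
  "steps": [
    [1,[0.1,0,-1.5],[0,-0.12,0]],
    [1,[0,0,0],[0,0,0]]
  ]
}}

```text
t: 12.92
position: [477.1, -30.7, 121.7]
ee_rot: [[0.975, -0.018, -0.222], [0.222, 0.002, 0.975], [-0.017, -1.0, 0.006]]
ft_force: [-1.9, -2.0, -4.4]
finger_gap: 23.0
```

```bash
python3 ang.py; python3 -c "
from h import *
snap('scene','scene7');crop('scene7',200,170,400,320,4,'scene7a')"
```

```text
[477.1 -30.7 121.7] r 130.1 ang -170.6 th 102.8 F tool [-2.2  4.4 -1.5] [-0.7   0.04  0.12] 12.925 23.047965699934217
```

View pics/scene7a.png

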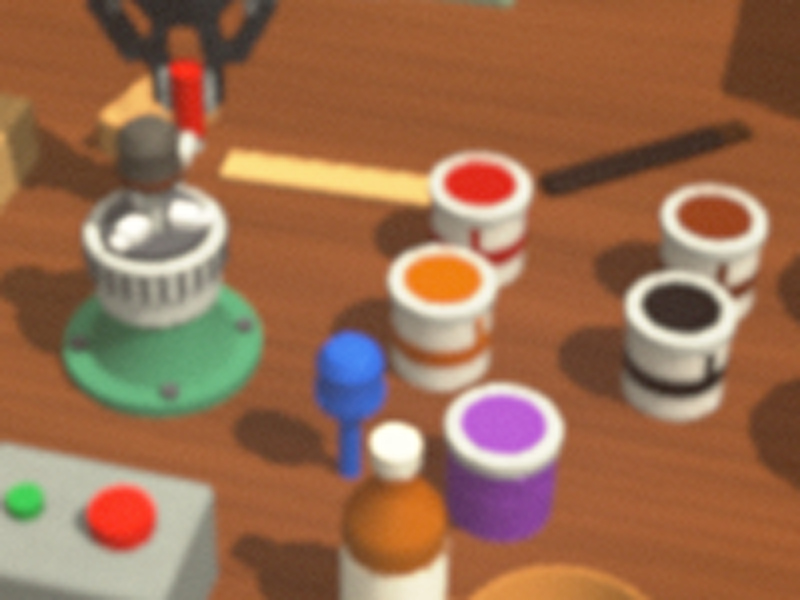

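Lever turned 0.9 rad and jaws are visibly open with the worn bob standing free. Release and rise.

Call:
{"method": "arm_command", "body": {
  "steps": [
    [0.2,[0,0,0],[0,0,0]],
    [0.2,[0,0,0],[0,0,0]],
    [0.2,[0,0,0],[0,0,0]],
    [0.2,[0,-4,0],[0,0,0]],
    [0.2,[0,-5,0],[0,0,0]],
    [0.1,[0,-5,0],[0,0,0]],
    [0.1,[0,0,0],[0,0,0]]
  ]
}}

```text
t: 13.85
position: [481.1, -27.7, 266.7]
ee_rot: [[0.976, -0.015, -0.218], [0.218, 0.004, 0.976], [-0.014, -1.0, 0.007]]
ft_force: [-0.4, 0.5, -0.4]
finger_gap: 76.6
```

```bash
python3 plan.py 606 -9 255 90 4 .1; python3 -c "
from h import *
snap('wrist','wrist8');snap('scene','scene8')
crop('scene8',200,170,400,320,4,'scene8a')"
```

```text
pos [481.1 -27.7 266.7] theta 102.6 t 13.85 gap 76.6 F [-0.4  0.5 -0.4]
[[0.1,[3.15,0.25,-0.23],[-0.007,0.055,-0.014]],[0.1,[3.16,0.29,-0.05],[0.0,0.055,0.0]],[0.1,[3.15,0.29,0.13],[0.0,0.055,0.0]],[0.1,[3.14,0.3,0.29],[0.0,0.055,0.0]]]
```

View pics/wrist8.png

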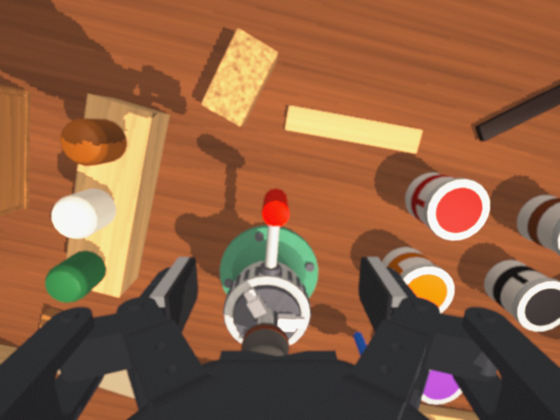

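View pics/scene8a.png

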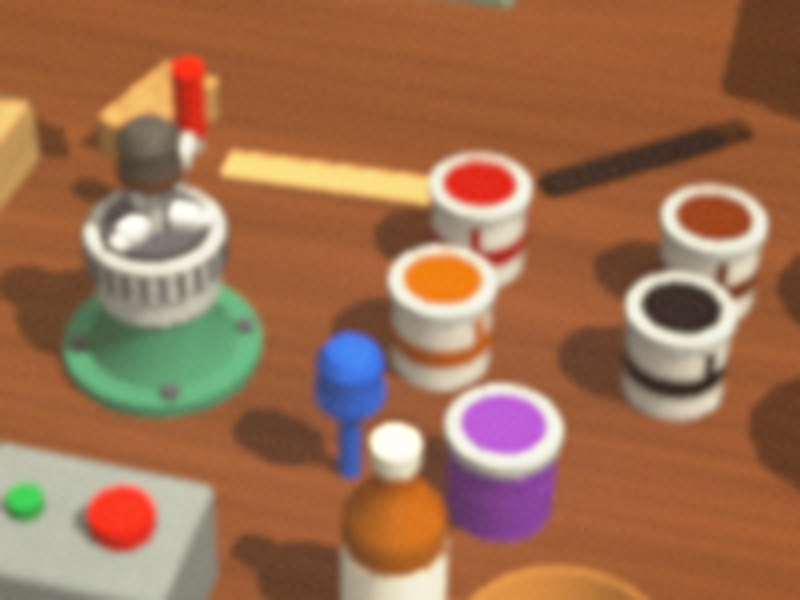

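Lever stays open and the worn bob stands upright. Move over it.

Call:
{"method": "arm_command", "body": {
  "steps": [
    [0,[3.2,0,-0.2],[0,0.06,0]],
    [0,[3.2,0,0],[0,0.06,0]],
    [0,[3.2,0,0.1],[0,0.05,0]],
    [0,[3.1,0,0.3],[0,0.05,0]],
    [0,[0,0,0],[0,0,0]]
  ]
}}

```text
t: 14.58
position: [607.9, -8.6, 254.1]
ee_rot: [[1.0, -0.029, 0.007], [-0.007, 0.002, 1.0], [-0.029, -1.0, 0.002]]
ft_force: [-0.6, 0.0, -0.0]
finger_gap: 85.7
```

```bash
python3 plan.py 606 -9 164 90 4 0;
```

```text
pos [607.9  -8.6 254.1] theta 89.6 t 14.57 gap 85.7 F [-0.6  0.  -0. ]
[[0.0,[0.02,2.25,-0.01],[-0.002,-0.002,-0.029]],[0.0,[-0.05,2.25,-0.01],[0.0,-0.002,-0.0]],[0.0,[-0.05,2.25,-0.01],[0.0,-0.002,-0.0]],[0.0,[-0.04,2.26,-0.01],[0.0,-0.001,-0.0]]]
```

Call:
{"method": "arm_command", "body": {
  "steps": [
    [0,[0,2.3,0],[0,0,-0.03]],
    [0,[0,2.3,0],[0,0,0]],
    [0,[0,2.2,0],[0,0,0]],
    [0,[0,2.2,0],[0,0,0]],
    [0,[0,0,0],[0,0,0]],
    [1,[0,0,0],[0,0,0]],
    [1,[0,0,0],[0,0,0]],
    [1,[0,0,0],[0,0,0]]
  ],
  "force": 40
}}

```text
t: 15.58
position: [603.4, -8.5, 158.3]
ee_rot: [[1.0, -0.005, 0.005], [-0.005, 0.001, 1.0], [-0.005, -1.0, 0.001]]
ft_force: [-0.8, -0.1, -1.3]
finger_gap: 42.3
```

```bash
python3 ang.py
```

```text
[603.4  -8.5 158.3] r 2.3 ang 155.4 th 89.7 F tool [-0.8  1.3 -0.1] [ 0.06 -0.01  0.01] 15.575 42.294888998671915
```

Gripped (gap 42.3). Lift.

Call:
{"method": "arm_command", "body": {
  "steps": [
    [1,[0,-3,0],[0,0,0]],
    [1,[0,-4,0],[0,0,0]],
    [1,[0,-4,0],[0,0,0]],
    [1,[0,0,0],[0,0,0]]
  ]
}}

```text
t: 16.08
position: [603.6, -8.5, 272.5]
ee_rot: [[1.0, -0.004, 0.004], [-0.004, 0.001, 1.0], [-0.004, -1.0, 0.001]]
ft_force: [0.3, 0.4, -1.9]
finger_gap: 42.2
```

```bash
python3 plan.py 515 -415 270 90 8 1;python3 -c "
from h import *
snap('scene','scene9')"
```

```text
pos [603.6  -8.5 272.5] theta 89.7 t 16.07 gap 42.2 F [ 0.3  0.4 -1.9]
[[1.0,[-1.09,0.03,-5.09],[-0.001,-0.001,-0.004]],[1.0,[-1.09,0.03,-5.08],[-0.0,-0.0,-0.0]],[1.0,[-1.09,0.03,-5.08],[-0.0,-0.001,-0.0]],[1.0,[-1.1,0.03,-5.08],[-0.0,-0.0,-0.0]],[1.0,[-1.09,0.03,-5.09],[-0.0,-0.001,-0.0]],[1.0,[-1.1,0.03,-5.08],[-0.0,-0.0,-0.0]],[1.0,[-1.1,0.03,-5.08],[-0.0,-0.001,-0.0]],[1.0,[-1.11,0.04,-5.09],[-0.0,-0.0,-0.0]]]
```

View pics/scene9.png

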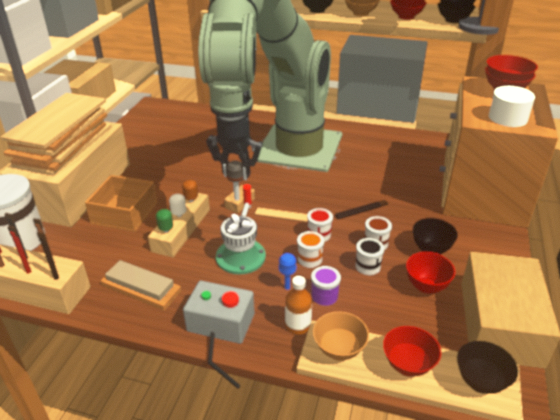

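The worn bob is held upright (235,185). Carry it over the scrap box.

Call:
{"method": "arm_command", "body": {
  "steps": [
    [1,[-1.1,0,-5],[0,0,0]],
    [1,[-1.1,0,-5],[0,0,0]],
    [1,[-1.1,0,-5],[0,0,0]],
    [1,[-1.1,0,-5],[0,0,0]],
    [1,[-1.1,0,-5],[0,0,0]],
    [1,[-1.1,0,-5],[0,0,0]],
    [1,[-1.1,0,-5],[0,0,0]],
    [1,[-1.1,0,-5],[0,0,0]]
  ]
}}

```text
t: 17.12
position: [509.7, -416.1, 261.9]
ee_rot: [[1.0, -0.017, -0.004], [0.004, 0.007, 1.0], [-0.017, -1.0, 0.007]]
ft_force: [0.3, 0.3, -0.6]
finger_gap: 42.5
```

```bash
python3 plan.py 515 -415 89 90 6 1;python3 -c "
from h import *
snap('wrist','wrist10')
snap('scene','scene10')"
```

```text
pos [ 509.7 -416.1  261.9] theta 90.2 t 17.12 gap 42.5 F [ 0.3  0.3 -0.6]
[[1.0,[0.14,2.88,-0.0],[-0.007,0.001,-0.017]],[1.0,[0.09,2.88,0.02],[0.0,0.0,-0.0]],[1.0,[0.09,2.88,0.02],[0.0,0.001,-0.0]],[1.0,[0.09,2.88,0.02],[0.0,0.0,-0.0]],[1.0,[0.08,2.88,0.02],[0.0,0.001,-0.0]],[1.0,[0.09,2.89,0.02],[0.0,0.001,-0.0]]]
```

View pics/wrist10.png

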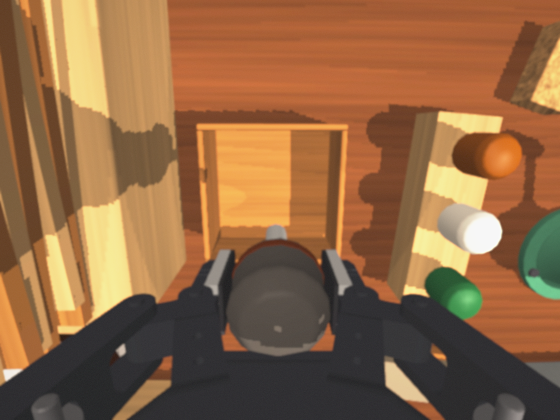

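View pics/scene10.png

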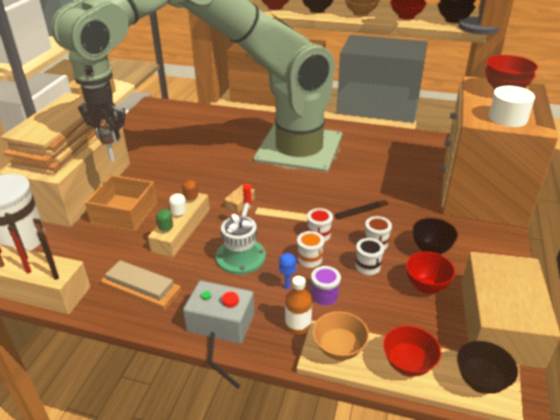

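The bob hangs above the box (box rim at wrist (200–345,125)); lower it.

Call:
{"method": "arm_command", "body": {
  "steps": [
    [1,[0.1,3.0,0],[0,0,-0.02]],
    [1,[0,3.0,0],[0,0,0]],
    [1,[0,3.0,0],[0,0,0]],
    [1,[0,3.0,0],[0,0,0]],
    [1,[0,3.0,0],[0,0,0]],
    [1,[0,1.5,0],[0,0,0]],
    [1,[0,0,0],[0,0,0]]
  ]
}}

```text
t: 18.1
position: [504.7, -417.6, 83.8]
ee_rot: [[1.0, -0.006, 0.004], [-0.004, 0.01, 1.0], [-0.006, -1.0, 0.01]]
ft_force: [1.3, -0.3, -0.9]
finger_gap: 42.0
```

Call:
{"method": "arm_command", "body": {
  "steps": [
    [0.5,[0,0,0],[0,0,0]],
    [0.2,[0,0,0],[0,0,0]],
    [0.2,[0,0,0],[0,0,0]],
    [0.2,[0,-4,0],[0,0,0]],
    [0.2,[0,-6,0],[0,0,0]],
    [0,[0,-6,0],[0,0,0]],
    [0,[0,0,0],[0,0,0]]
  ]
}}

```text
t: 18.98
position: [506.3, -419.5, 253.2]
ee_rot: [[1.0, -0.001, 0.004], [-0.004, 0.007, 1.0], [-0.001, -1.0, 0.007]]
ft_force: [0.2, -0.4, -0.5]
finger_gap: 85.4
```

```bash
python3 plan.py 542 -214 230 90 5 0;python3 -c "
from h import *
snap('wrist','wrist11')
snap('scene','scene11')
crop('scene11',70,150,270,300,4,'scene11a')"
```

```text
pos [ 506.3 -419.5  253.2] theta 89.8 t 18.98 gap 85.4 F [ 0.2 -0.4 -0.5]
[[0.0,[0.7,0.49,4.11],[-0.007,-0.001,-0.001]],[0.0,[0.7,0.47,4.11],[-0.0,-0.001,0.0]],[0.0,[0.71,0.47,4.11],[-0.0,-0.0,0.0]],[0.0,[0.71,0.46,4.11],[-0.0,-0.001,0.0]],[0.0,[0.71,0.47,4.12],[-0.0,-0.001,0.0]]]
```

View pics/wrist11.png

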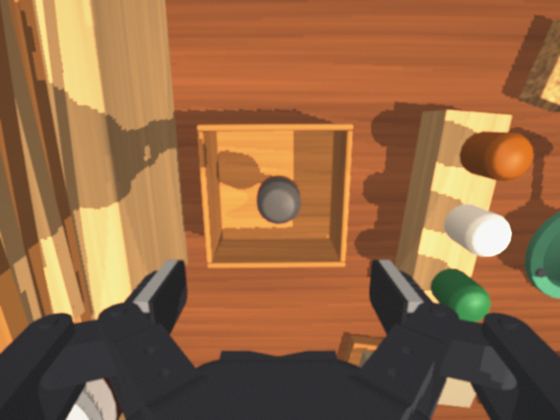

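View pics/scene11a.png

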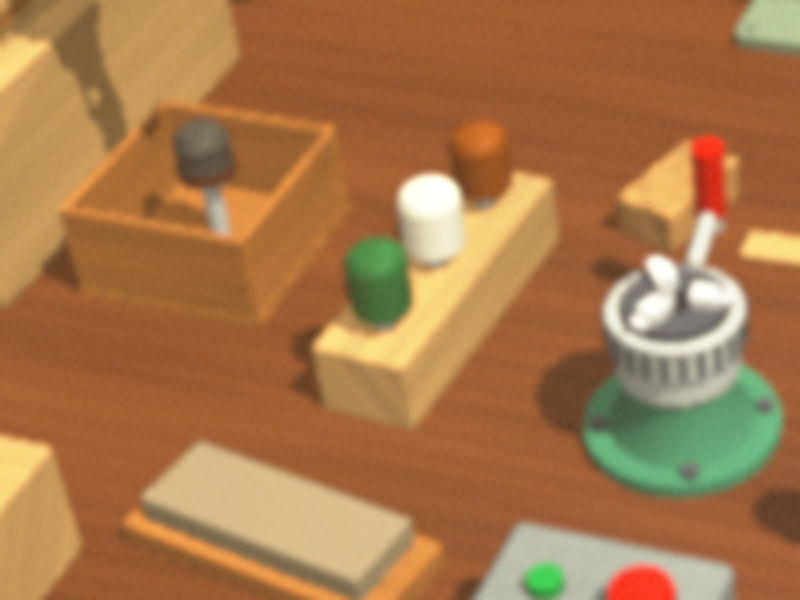

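The worn bob is standing in the scrap box. Go over the white bob with jaws across the rack (theta ≈ 86.5°).

Call:
{"method": "arm_command", "body": {
  "steps": [
    [0,[0.7,0,4.1],[0,0.01,0]],
    [0,[0.7,0,4.1],[0,0.01,0]],
    [0,[0.7,0,4.1],[0,0.01,0]],
    [0,[0.7,0,4.1],[0,0.01,0]],
    [0,[0.7,0,4.1],[0,0.01,0]],
    [0,[0,0,0],[0,0,0]]
  ]
}}

```text
t: 19.82
position: [543.7, -207.8, 244.4]
ee_rot: [[0.998, -0.015, 0.056], [-0.056, 0.015, 0.998], [-0.015, -1.0, 0.015]]
ft_force: [-0.6, -0.9, 0.5]
finger_gap: 85.4
```

```bash
python3 plan.py 541.5 -213.5 170 86.6 3 0;python3 -c "
from h import *
snap('wrist','wrist12')"
```

```text
pos [ 543.7 -207.8  244.4] theta 86.8 t 19.82 gap 85.4 F [-0.6 -0.9  0.5]
[[0.0,[-0.02,2.48,-0.23],[-0.015,0.001,-0.015]],[0.0,[-0.06,2.48,-0.19],[0.0,0.001,-0.0]],[0.0,[-0.06,2.48,-0.19],[0.0,0.002,-0.0]]]
```

View pics/wrist12.png

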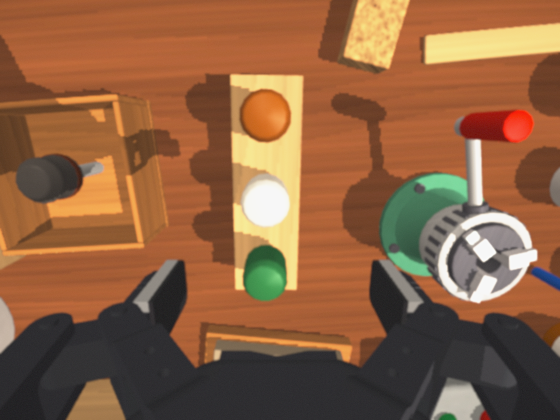

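```bash
python3 -c "
from h import *
c=load('wrist12');print(px2w(c,266,203,118))"
```

```text
[ 539.96979127 -216.07651086  118.        ]
```

Call:
{"method": "arm_command", "body": {
  "steps": [
    [0,[0,2.5,-0.3],[-0.015,0,-0.015]],
    [0,[0,2.5,-0.2],[0,0,0]],
    [0,[0,2.5,-0.1],[0,0,0]],
    [0,[0,0,0],[0,0,0]]
  ]
}}

```text
t: 20.38
position: [540.1, -220.3, 164.9]
ee_rot: [[0.998, -0.004, 0.062], [-0.062, -0.003, 0.998], [-0.004, -1.0, -0.003]]
ft_force: [0.1, 0.4, 1.1]
finger_gap: 85.3
```

```bash
python3 plan.py 541.5 -213 87 86.6 4 0
```

```text
pos [ 540.1 -220.3  164.9] theta 86.4 t 20.38 gap 85.3 F [0.1 0.4 1.1]
[[0.0,[0.03,1.95,0.19],[0.003,-0.001,-0.004]],[0.0,[0.03,1.95,0.18],[0.0,-0.0,-0.0]],[0.0,[0.02,1.94,0.19],[0.0,-0.001,-0.0]],[0.0,[0.03,1.95,0.18],[0.0,-0.001,-0.0]]]
```

Call:
{"method": "arm_command", "body": {
  "steps": [
    [0,[0,1.5,0.3],[0,0,0]],
    [0,[0,2.0,0.2],[0,0,0]],
    [0,[0,2.0,0.1],[0,0,0]],
    [0,[0,2.0,0],[0,0,0]],
    [0,[0,0,0],[0,0,0]]
  ]
}}

```text
t: 21.0
position: [540.5, -215.5, 88.0]
ee_rot: [[0.998, -0.002, 0.064], [-0.064, -0.004, 0.998], [-0.002, -1.0, -0.004]]
ft_force: [-0.9, 0.1, 0.7]
finger_gap: 85.5
```

```bash
python3 plan.py 541.5 -214 87 86.6 1 0
```

```text
pos [ 540.5 -215.5   88. ] theta 86.3 t 21.0 gap 85.5 F [-0.9  0.1  0.7]
[[0.0,[0.09,0.1,0.16],[0.004,-0.004,-0.002]]]
```

Call:
{"method": "arm_command", "body": {
  "steps": [
    [0,[0.1,0.1,0.15],[0,0,0]],
    [0.6,[0,0,0],[0,0,0]],
    [1,[0,0,0],[0,0,0]],
    [1,[0,0,0],[0,0,0]],
    [1,[0,0,0],[0,0,0]]
  ],
  "force": 50
}}

```text
t: 21.62
position: [542.6, -214.8, 89.4]
ee_rot: [[0.998, 0.001, 0.064], [-0.064, -0.005, 0.998], [0.001, -1.0, -0.005]]
ft_force: [-0.5, -0.6, -2.1]
finger_gap: 43.1
```

```bash
python3 ang.py
```

```text
[ 542.6 -214.8   89.4] r 214.7 ang -107.0 th 86.3 F tool [-0.4  2.1 -0.6] [-0.15  0.07  0.01] 21.625 43.093049881607655
```

Call:
{"method": "arm_command", "body": {
  "steps": [
    [1,[0,-2.5,0],[0,0,0]],
    [1,[0,-3,0],[0,0,0]],
    [1,[0,-4,0],[0,0,0]],
    [1,[0,-5,0],[0,0,0]],
    [1,[0,-4,0],[0,0,0]],
    [1,[0,0,0],[0,0,0]]
  ]
}}

```text
t: 22.38
position: [541.8, -212.9, 279.4]
ee_rot: [[0.998, -0.001, 0.063], [-0.063, -0.003, 0.998], [-0.001, -1.0, -0.003]]
ft_force: [-0.5, -0.4, -1.5]
finger_gap: 43.0
```

```bash
python3 plan.py 605.5 -9.5 265 90 5 1;python3 -c "
from h import *
snap('scene','scene13');crop('scene13',70,120,310,300,3,'scene13a');snap('wrist','wrist13')"
```

```text
pos [ 541.8 -212.9  279.4] theta 86.4 t 22.38 gap 43.0 F [-0.5 -0.4 -1.5]
[[1.0,[1.01,0.27,4.14],[0.003,-0.013,-0.001]],[1.0,[1.07,0.29,4.13],[0.0,-0.012,0.0]],[1.0,[1.12,0.29,4.11],[0.0,-0.013,0.0]],[1.0,[1.17,0.29,4.1],[0.0,-0.013,0.0]],[1.0,[1.22,0.28,4.08],[0.0,-0.012,0.0]]]
```

View pics/scene13a.png

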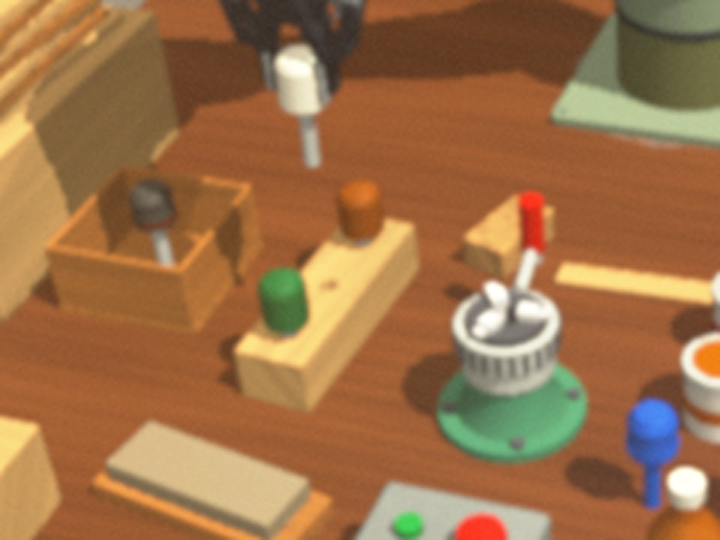

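View pics/wrist13.png

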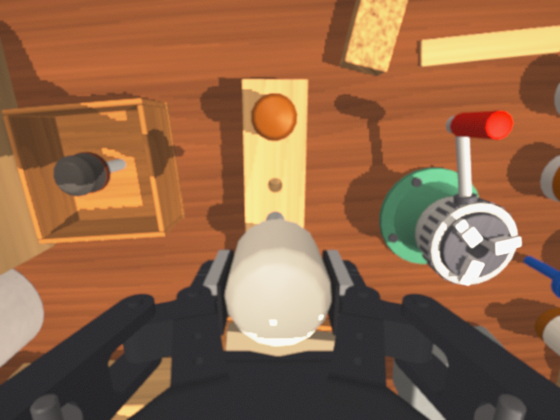

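```bash
python3 -c "
from h import *
c=load('scene13')
for z in (195,250,305): print(z,(w2px(c,[541.8,-212.9,z])-[70,120])*3+1)
w=load('wrist13')
for z in (195,250,): print('w',z,w2px(w,[541.8,-212.9,z]))
crop('wrist13',360,150,560,300,4,'wrist13c');crop('scene13',150,120,200,190,8,'scene13c')
for z in (115,125): print(z,(w2px(w,[605.5,-9.5,z])-[360,150])*4+1.5)
"
```

```text
195 [313.05043936 163.90709631]
250 [305.2083784  112.02073227]
305 [297.01367095  57.69969722]
w 195 [278.13115078 220.82845305]
w 250 [277.88781103 250.95794256]
115 [479.34311066 378.39157385]
125 [503.98299721 393.46056432]
```

View pics/wrist13c.png

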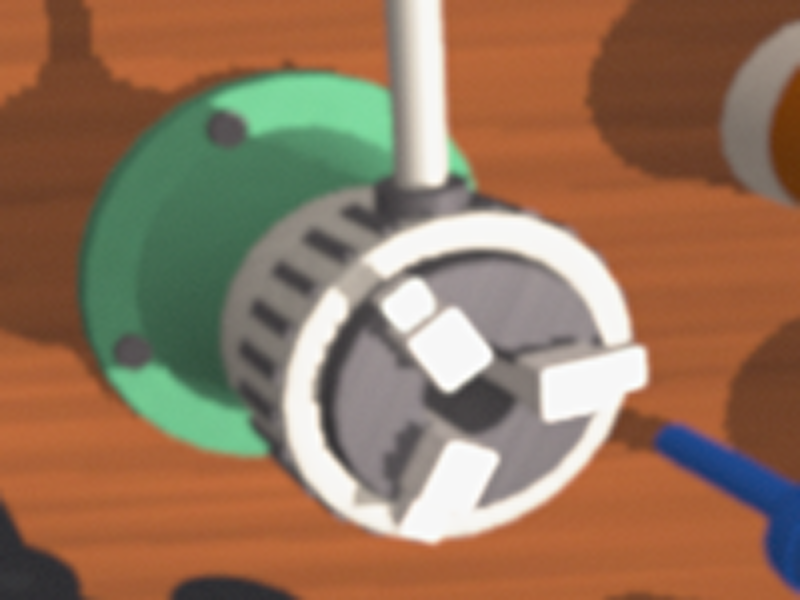

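View pics/scene13c.png

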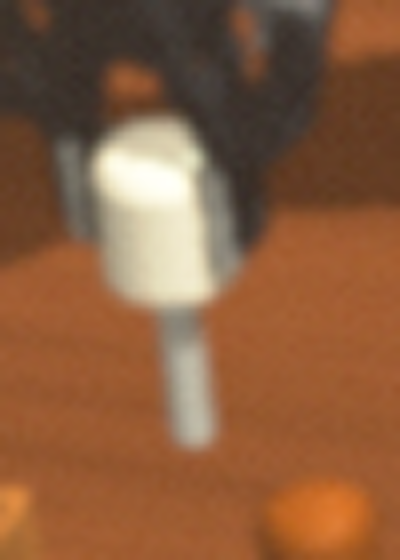

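The white bob hangs straight (foot within ~1.5 mm of the prediction), and brown and green are undisturbed. Move over the chuck, still high.

Call:
{"method": "arm_command", "body": {
  "steps": [
    [1,[1.0,0,4.1],[0,-0.01,0]],
    [1,[1.1,0,4.1],[0,-0.01,0]],
    [1,[1.1,0,4.1],[0,-0.01,0]],
    [1,[1.2,0,4.1],[0,-0.01,0]],
    [1,[1.2,0,4.0],[0,-0.01,0]],
    [1,[0,0,0],[0,0,0]],
    [1,[0,0,0],[0,0,0]]
  ]
}}

```text
t: 23.35
position: [604.6, -5.6, 265.3]
ee_rot: [[1.0, -0.02, 0.013], [-0.013, -0.001, 1.0], [-0.02, -1.0, -0.002]]
ft_force: [0.5, 0.3, -2.1]
finger_gap: 42.9
```

```bash
python3 plan.py 606 -9 230 90 2 1;python3 -c "
from h import *
s=arm.observe();p=s['position'];R=s['ee_rot']
foot=p+R[:,1]*84.4; head=p+R[:,1]*19.4
for n in ('wrist','scene','top'):
    c=snap(n,n+'14'); print(n,'foot pred',w2px(c,foot),'neck',w2px(c,head),'chuck115',w2px(c,[606,-9,115]),w2px(c,[606,-9,125]))
crop('scene14',180,130,300,260,5,'scene14c');crop('wrist14',180,160,400,325,3.6,'wrist14c');print(foot)
"
```

```text
pos [604.6  -5.6 265.3] theta 89.3 t 23.35 gap 42.9 F [ 0.5  0.3 -2.1]
[[1.0,[0.11,1.76,-0.16],[0.002,-0.006,-0.02]],[1.0,[0.07,1.77,-0.17],[-0.0,-0.007,-0.0]]]
wrist foot pred [277.98924392 219.19124818] neck [277.97488838 256.31606906] chuck115 [274.70189169 202.58386582] [274.56877883 205.13044217]
scene foot pred [238.89204043 203.47123403] neck [237.32733501 182.70857982] chuck115 [238.68697029 224.16103657] [238.47778466 221.17332426]
top foot pred [300.85515323 173.07576915] neck [302.02766099 166.7936621 ] chuck115 [300.9342639  177.20292279] [301.10335265 176.43490009]
[602.84999024  -5.75128303 180.90361018]
```

View pics/scene14c.png

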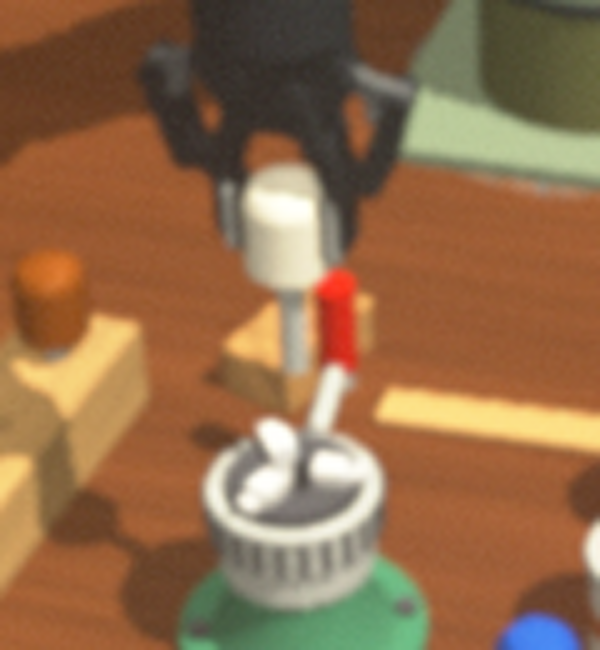

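View pics/wrist14c.png

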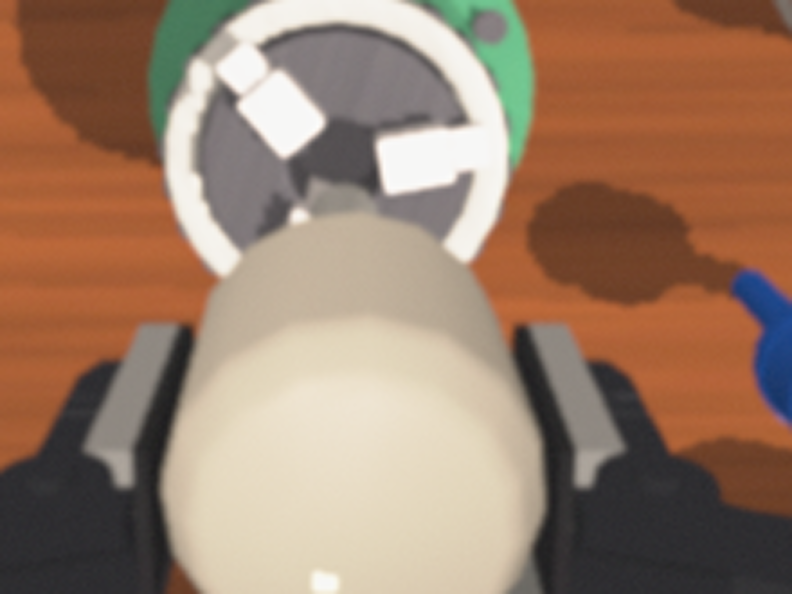

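Call:
{"method": "arm_command", "body": {
  "steps": [
    [1,[0.1,1.5,-0.1],[0,0,-0.02]],
    [1,[0.1,1.5,-0.1],[0,0,0]],
    [1,[0,1.5,0],[0,0,0]],
    [1,[0,0,0],[0,0,0]]
  ]
}}

```text
t: 24.0
position: [606.3, -10.7, 219.1]
ee_rot: [[1.0, 0.0, 0.017], [-0.017, -0.002, 1.0], [0.0, -1.0, -0.002]]
ft_force: [0.6, 0.2, -0.6]
finger_gap: 43.0
```

```bash
python3 plan.py 606 -8 170 90 2 1;python3 -c "
from h import *
for n in ('wrist','scene','top'):
    c=snap(n,n+'15')
crop('scene15',200,150,280,250,6,'scene15c');crop('wrist15',180,160,400,325,3.6,'wrist15c')
"
```

```text
pos [606.3 -10.7 219.1] theta 89.0 t 24.0 gap 43.0 F [ 0.6  0.2 -0.6]
[[1.0,[-0.02,2.46,0.14],[0.002,-0.008,0.0]],[1.0,[-0.02,2.45,0.14],[0.0,-0.009,0.0]]]
```

View pics/scene15c.png

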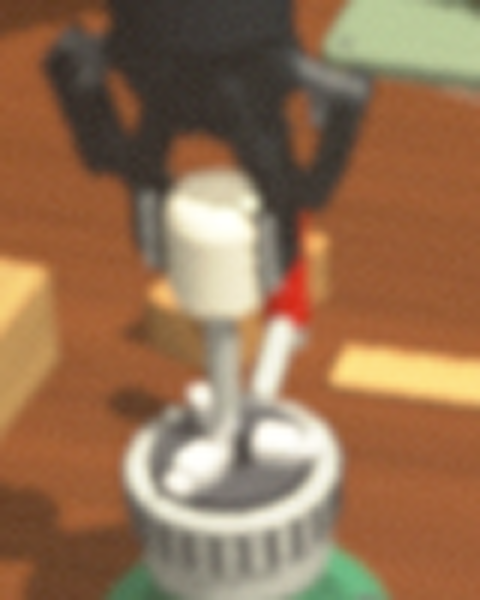

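View pics/wrist15c.png

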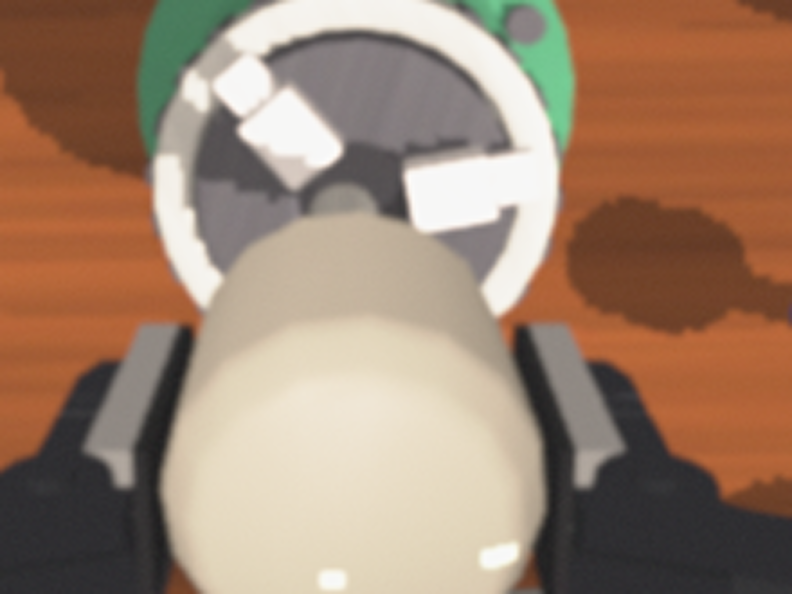

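```bash
cat > ov.py <<'E'
from h import *
import sys
def ov(fn,x0,y0,x1,y1,s,out,cx,cy,fx,fy,fz):
    c=load(fn); im=cv2.imread('pics/'+fn+'.png')[y0:y1,x0:x1]; im=cv2.resize(im,None,fx=s,fy=s,interpolation=cv2.INTER_CUBIC)
    def circ(x,y,z,r,col):
        a=np.linspace(0,6.283,60); P=np.stack([x+r*np.cos(a),y+r*np.sin(a),0*a+z],1)
        q=cv2.projectPoints(P,cv2.Rodrigues(c['R'])[0],c['t'],c['camera_matrix'],c['D'])[0][:,0]
        q=(q-[x0,y0]+.5)*s-.5; cv2.polylines(im,[q.round().astype(int)],True,col,1)
    circ(cx,cy,115,46,(0,255,0)); circ(cx,cy,115,12.5,(0,255,255)); circ(cx,cy,105,46,(255,0,0)); circ(fx,fy,fz,7,(0,0,255)); circ(cx,cy,0,68,(255,0,255))
    cv2.imwrite('pics/'+out+'.png',im)
E
python3 -c "
from ov import *
s=arm.observe();p=s['position']
ov('wrist15',180,160,400,325,3.6,'ovw',606,-9,606.3,-10.7,219.1-84.4)
ov('scene15',200,150,280,280,4.6,'ovs',606,-9,606.3,-10.7,219.1-84.4)
ov('top5',250,130,350,230,6,'ovt',606,-9,606.3,-10.7,500)
"
```

```text
(no output)
```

View pics/ovw.png

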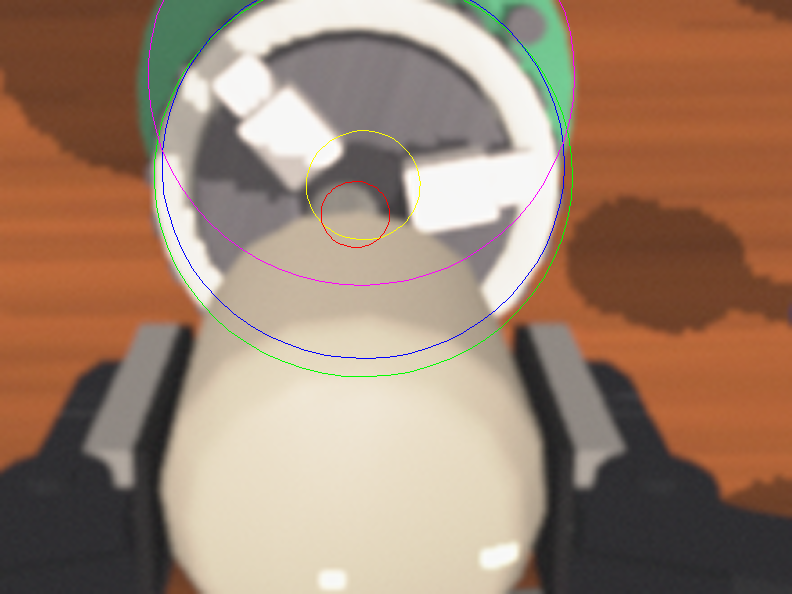

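View pics/ovs.png

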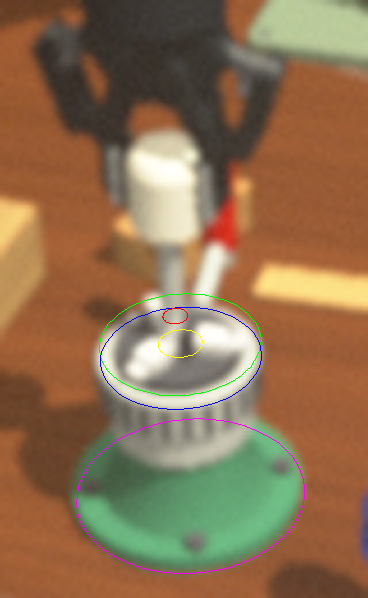

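View pics/ovt.png

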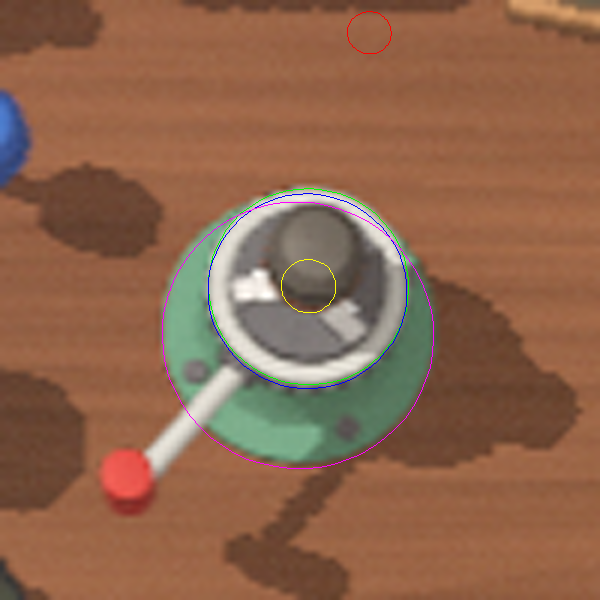

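```bash
python3 -c "
from ov import *
ov('wrist15',200,110,360,230,5,'ovw2',606,-9,606.3,-10.7,219.1-84.4)
"
```

```text
(no output)
```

View pics/ovw2.png

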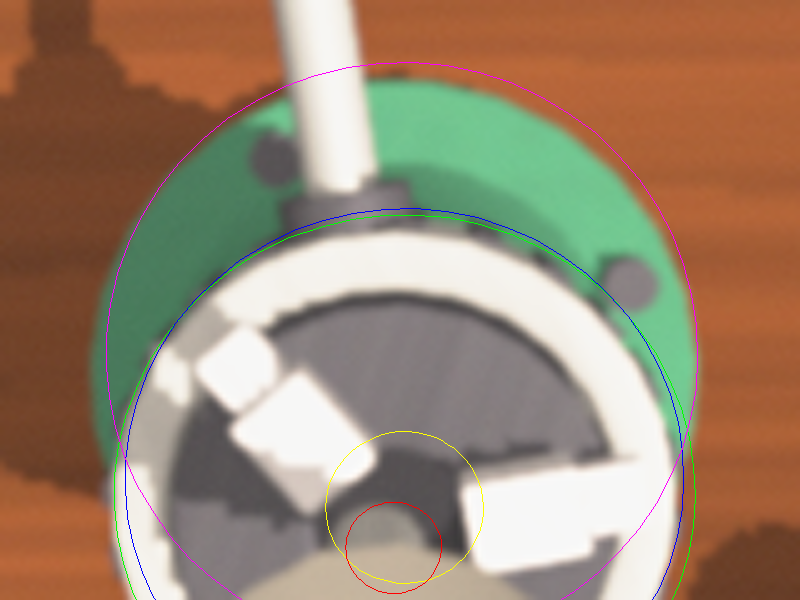

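Relative to the chuck ring, the foot sits about 3.3 mm too far −y (wrist and scene agree) and about 2.3 mm too far −x (wrist). Correct and look again.

Call:
{"method": "arm_command", "body": {
  "steps": [
    [1,[0.2,0.0,0.4],[0,-0.01,0]],
    [1,[0.0,0.0,0.0],[0,0,0]],
    [1,[0.0,0.0,0.0],[0,0,0]]
  ]
}}

```text
t: 24.52
position: [609.5, -6.0, 221.6]
ee_rot: [[1.0, 0.004, 0.006], [-0.006, -0.002, 1.0], [0.004, -1.0, -0.002]]
ft_force: [0.6, 0.4, -1.8]
finger_gap: 43.5
```

```bash
python3 plan.py 608.3 -7.5 170 90 2 1;python3 -c "
from ov import *
snap('wrist','wrist16');snap('scene','scene16')
p=arm.observe()['position']
ov('wrist16',200,110,360,230,5,'ovw3',606,-9,p[0],p[1],p[2]-84.4)
crop('scene16',200,150,280,250,6,'scene16c')
"
```

```text
pos [609.5  -6.  221.6] theta 89.7 t 24.52 gap 43.5 F [ 0.6  0.4 -1.8]
[[1.0,[-0.07,2.58,-0.07],[0.002,-0.003,0.004]],[1.0,[-0.06,2.58,-0.08],[-0.0,-0.003,0.0]]]
```

View pics/ovw3.png

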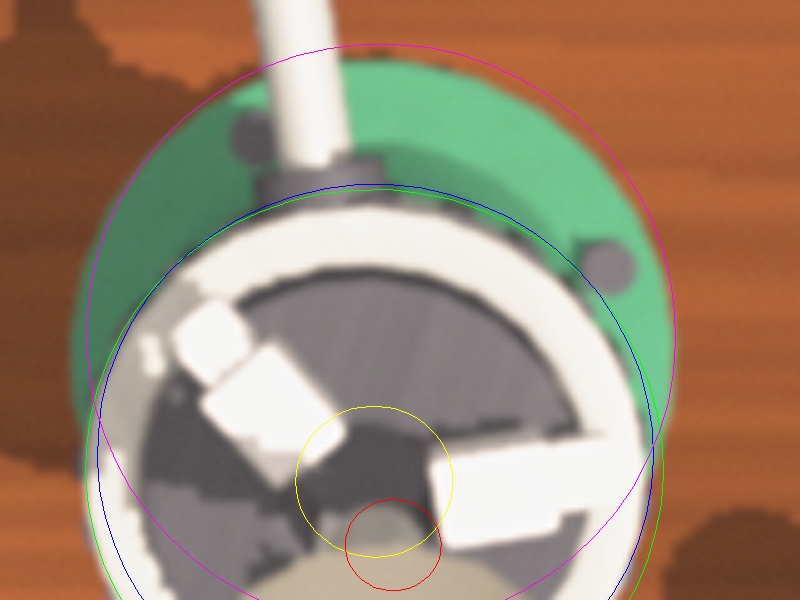

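View pics/scene16c.png

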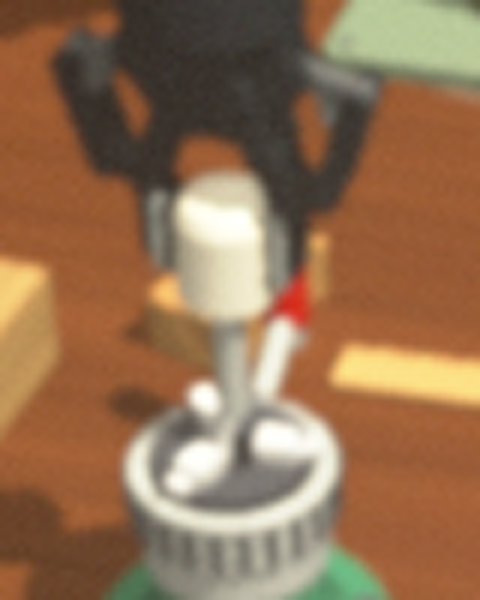

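Close now: foot about 1.4 mm too far +y. Nudge and descend into the bore in steps.

Call:
{"method": "arm_command", "body": {
  "steps": [
    [1,[-0.05,0.5,-0.15],[0,0,0]],
    [1,[0,1.0,0],[0,0,0]],
    [1,[0,1.0,0],[0,0,0]],
    [1,[0,0.0,0],[0,0,0]]
  ]
}}

```text
t: 25.12
position: [608.7, -7.8, 194.1]
ee_rot: [[1.0, 0.003, 0.006], [-0.006, -0.002, 1.0], [0.003, -1.0, -0.002]]
ft_force: [-0.2, 0.3, -0.4]
finger_gap: 43.2
```

```bash
python3 plan.py 608.8 -7.5 170 90 2 1;python3 -c "
from ov import *
snap('wrist','wrist17');snap('scene','scene17')
crop('wrist17',200,110,360,230,5,'wrist17c')
crop('scene17',200,150,280,250,6,'scene17c')
"
```

```text
pos [608.7  -7.8 194.1] theta 89.7 t 25.12 gap 43.2 F [-0.2  0.3 -0.4]
[[1.0,[0.0,1.21,0.02],[0.002,-0.003,0.003]],[1.0,[0.01,1.2,0.02],[-0.0,-0.003,0.0]]]
```

View pics/wrist17c.png

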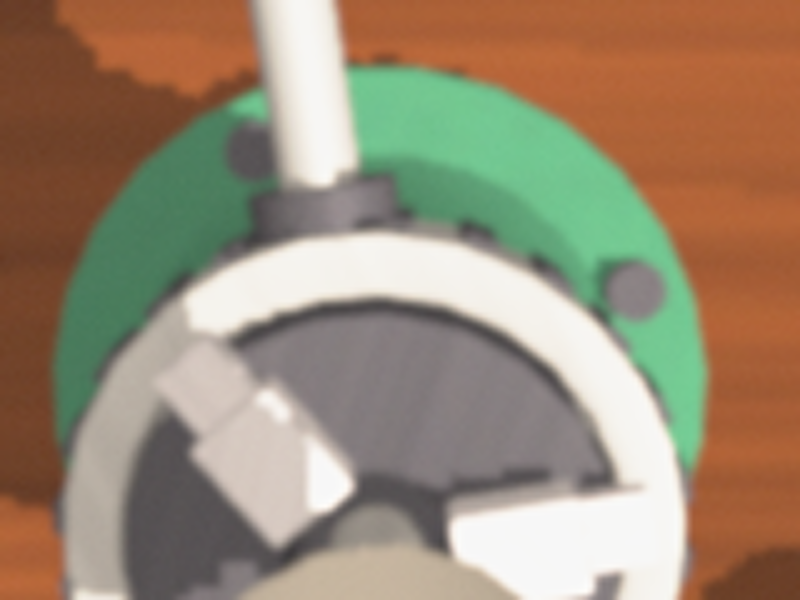

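View pics/scene17c.png

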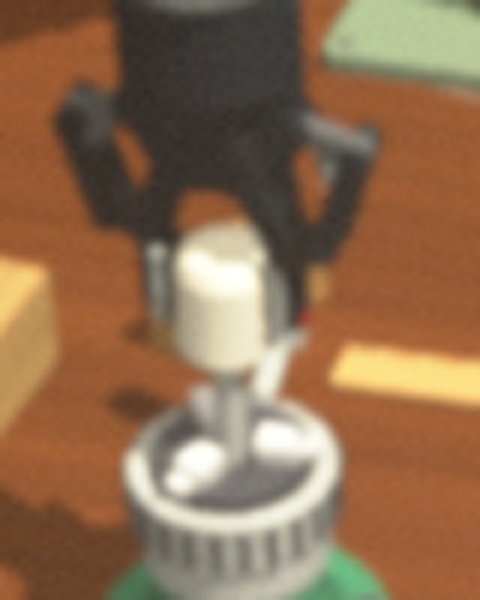

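The shank is between the jaws, inside the bore mouth, without contact force. Continue to the floor.

Call:
{"method": "arm_command", "body": {
  "steps": [
    [1,[0,0.8,0],[0,0,0]],
    [1,[0,0.7,0],[0,0,0]],
    [1,[0,0,0],[0,0,0]]
  ]
}}

```text
t: 25.6
position: [609.2, -7.8, 179.2]
ee_rot: [[1.0, 0.005, 0.006], [-0.006, -0.002, 1.0], [0.005, -1.0, -0.002]]
ft_force: [0.4, -0.7, -1.2]
finger_gap: 43.3
```

Call:
{"method": "arm_command", "body": {
  "steps": [
    [1,[0,0.3,0],[0,0,0]],
    [1,[0,0.3,0],[0,0,0]],
    [1,[0,0.2,0],[0,0,0]]
  ]
}}

```text
t: 25.98
position: [609.4, -7.8, 171.0]
ee_rot: [[1.0, 0.005, 0.006], [-0.006, -0.002, 1.0], [0.005, -1.0, -0.002]]
ft_force: [1.1, -0.9, -0.5]
finger_gap: 42.9
```

Call:
{"method": "arm_command", "body": {
  "steps": [
    [1,[0,0.1,0],[0,0,0]],
    [1,[0,0.1,0],[0,0,0]],
    [1,[0,0.1,0],[0,0,0]]
  ]
}}

```text
t: 26.35
position: [610.1, -7.8, 169.2]
ee_rot: [[1.0, 0.008, 0.006], [-0.006, -0.002, 1.0], [0.008, -1.0, -0.002]]
ft_force: [-2.8, -0.5, 19.4]
finger_gap: 43.0
```

Floor reached (19 N at the predicted height). Unload, release, and rise.

Call:
{"method": "arm_command", "body": {
  "steps": [
    [1,[0,-0.1,0],[0,0,0]],
    [0.4,[0,0,0],[0,0,0]],
    [0.2,[0,0,0],[0,0,0]],
    [0,[0,0,0],[0,0,0]],
    [0,[0,0,0],[0,0,0]],
    [0,[0,-3,0],[0,0,0]],
    [0,[0,-4,0],[0,0,0]],
    [0,[0,-4,0],[0,0,0]]
  ]
}}

```text
t: 27.35
position: [608.4, -7.6, 280.8]
ee_rot: [[1.0, 0.003, 0.006], [-0.006, -0.002, 1.0], [0.003, -1.0, -0.002]]
ft_force: [0.3, 0.0, -0.1]
finger_gap: 85.3
```

```bash
python3 plan.py 482 -29 265 102.6 4 0.2; python3 -c "
from ov import *
snap('wrist','wrist18');snap('scene','scene18')
crop('scene18',180,150,300,250,6,'scene18c')
"
```

```text
pos [608.4  -7.6 280.8] theta 89.7 t 27.35 gap 85.3 F [ 0.3  0.  -0.1]
[[0.2,[-3.16,0.39,-0.55],[0.002,-0.056,0.003]],[0.2,[-3.18,0.39,-0.38],[-0.0,-0.057,0.0]],[0.2,[-3.2,0.39,-0.19],[-0.0,-0.056,0.0]],[0.2,[-3.2,0.4,-0.02],[-0.0,-0.057,0.0]]]
```

View pics/wrist18.png

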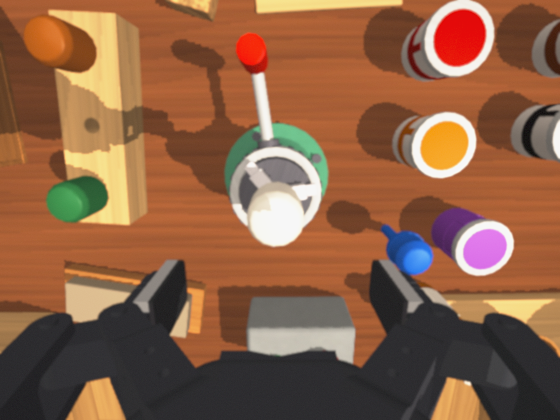

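View pics/scene18c.png

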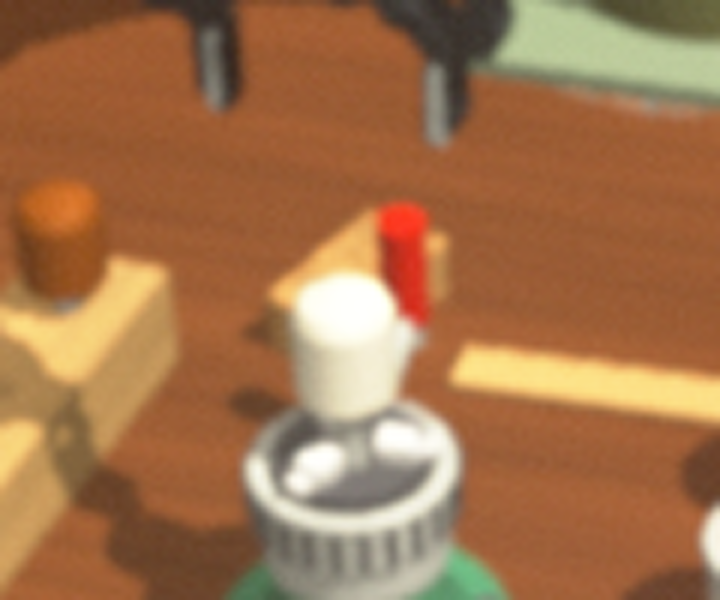

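The white bob stands upright in the open chuck. Go to the lever grip.

```bash
python3 -c "
from h import *
c=load('wrist18');print(px2w(c,252,53,151)); 
c=load('scene18');print(px2w(c,180+404/6,150+215/6,151))"
```

```text
[488.79590025 -27.18947129 151.        ]
[482.4453579  -25.10220381 151.        ]
```

Call:
{"method": "arm_command", "body": {
  "steps": [
    [0.2,[-3.2,0,-0.5],[0,-0.06,0]],
    [0.2,[-3.2,0,-0.4],[0,-0.06,0]],
    [0.2,[-3.2,0,-0.2],[0,-0.06,0]],
    [0.2,[-3.1,0,0],[0,-0.05,0]],
    [0.2,[0,0,0],[0,0,0]]
  ]
}}

```text
t: 28.08
position: [479.3, -29.8, 280.6]
ee_rot: [[0.973, 0.008, -0.229], [0.229, -0.002, 0.973], [0.008, -1.0, -0.004]]
ft_force: [0.3, -0.1, -0.3]
finger_gap: 68.3
```

```bash
python3 plan.py 479 -30.5 125 102.6 6 0.2; python3 -c "
from ov import *
c=snap('wrist','wrist19')
crop('wrist19',180,100,380,300,3,'wrist19c')
"
```

```text
pos [479.3 -29.8 280.6] theta 103.3 t 28.07 gap 68.3 F [ 0.3 -0.1 -0.3]
[[0.2,[-0.03,2.59,-0.0],[0.004,0.002,0.008]],[0.2,[-0.01,2.59,-0.01],[-0.0,0.002,-0.0]],[0.2,[-0.01,2.59,-0.01],[-0.0,0.002,-0.0]],[0.2,[-0.0,2.6,-0.01],[-0.0,0.002,-0.0]],[0.2,[-0.01,2.59,-0.02],[-0.0,0.002,-0.0]],[0.2,[-0.0,2.6,-0.01],[-0.0,0.002,-0.0]]]
```

View pics/wrist19.png

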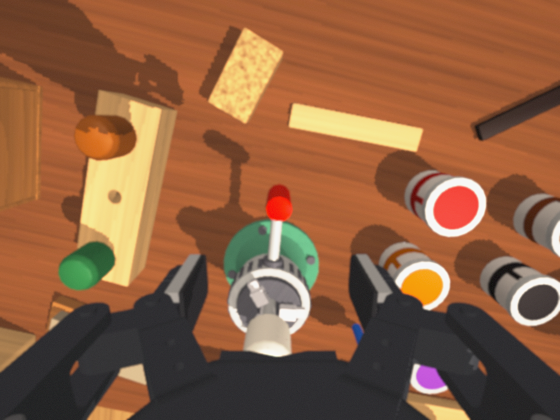

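The grip (278,205) is centred. Descend and grip.

Call:
{"method": "arm_command", "body": {
  "steps": [
    [0.2,[0.2,3.0,0],[0,0,0.01]],
    [0.2,[0.1,3.0,0],[0,0,0]],
    [0.2,[0,3.0,0],[0,0,0]],
    [0.2,[0,3.0,0],[0,0,0]],
    [0.2,[0,3.0,0],[0,0,0]],
    [0.2,[0,0.3,0],[0,0,0]],
    [0.2,[0,0,0],[0,0,0]]
  ]
}}

```text
t: 29.0
position: [488.3, -27.4, 121.7]
ee_rot: [[0.974, 0.002, -0.227], [0.227, -0.002, 0.974], [0.001, -1.0, -0.003]]
ft_force: [0.3, -0.2, 0.9]
finger_gap: 68.4
```

```bash
python3 ang.py
```

```text
[488.3 -27.4 121.7] r 118.6 ang -171.3 th 103.1 F tool [ 0.2 -0.9 -0.2] [ 0.02 -0.   -0.04] 29.0 68.43712706923216
```

Call:
{"method": "arm_command", "body": {
  "steps": [
    [0.2,[-0.5,0,0],[0,0,0]],
    [1,[0,0,0],[0,0,0]],
    [1,[0,0,0],[0,0,0]],
    [1,[0,0,0],[0,0,0]]
  ],
  "force": 30
}}

```text
t: 29.5
position: [484.1, -28.8, 124.0]
ee_rot: [[0.974, 0.005, -0.226], [0.226, -0.003, 0.974], [0.004, -1.0, -0.004]]
ft_force: [-1.2, 0.2, -3.1]
finger_gap: 23.2
```

```bash
sed -i 's/605.5,-9.5/607.5,-8.5/' ang.py; python3 ang.py
```

```text
[484.1 -28.8 124. ] r 125.1 ang -170.7 th 103.1 F tool [-1.2  3.   0.5] [0.2  0.14 0.07] 29.5 23.162643097323965
```

Call:
{"method": "arm_command", "body": {
  "steps": [
    [1,[0.1,0,1.5],[0,0.12,0]],
    [1,[0.1,0,1.5],[0,0.12,0]],
    [1,[0.1,0,1.5],[0,0.12,0]],
    [1,[0.1,0,1.5],[0,0.12,0]],
    [1,[0.1,0,1.5],[0,0.12,0]],
    [1,[0,0,0],[0,0,0]]
  ]
}}

```text
t: 30.25
position: [496.5, 46.5, 124.0]
ee_rot: [[0.924, 0.017, 0.382], [-0.382, -0.002, 0.924], [0.017, -1.0, 0.005]]
ft_force: [-0.8, 3.1, 2.5]
finger_gap: 23.6
```

```bash
python3 ang.py
```

```text
[496.5  46.5 124. ] r 123.9 ang 153.6 th 67.5 F tool [-1.9 -2.6  2.6] [0.64 0.51 0.06] 30.25 23.646306291371825
```

Call:
{"method": "arm_command", "body": {
  "steps": [
    [1,[0.1,0,1.5],[0,0.12,0]],
    [1,[0.1,0,0.8],[0,0.06,0]],
    [1,[0,0,0],[0,0,0]]
  ]
}}

```text
t: 30.62
position: [508.0, 65.2, 124.1]
ee_rot: [[0.838, 0.016, 0.545], [-0.545, -0.004, 0.839], [0.016, -1.0, 0.006]]
ft_force: [1.8, 1.6, 0.6]
finger_gap: 23.2
```

```bash
python3 ang.py; python3 -c "
from h import *
snap('scene','scene20');crop('scene20',180,150,300,250,6,'scene20c')"
```

```text
[508.   65.2 124.1] r 123.8 ang 143.5 th 57.0 F tool [ 0.7 -0.5  2.4] [ 0.02 -0.04 -0.01] 30.625 23.22191041400023
```

View pics/scene20c.png

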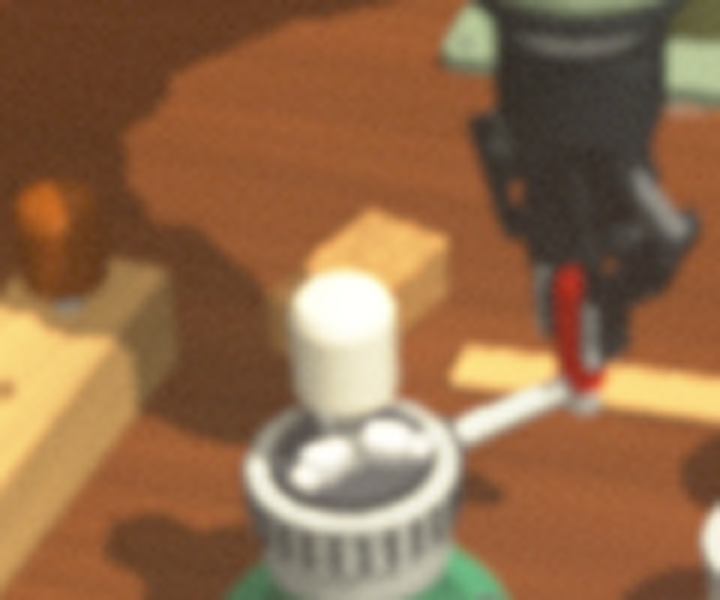

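The bob stays upright as the jaws close. Continue in smaller steps, watching tangential force.

Call:
{"method": "arm_command", "body": {
  "steps": [
    [1,[0,0,0.7],[0,0.06,0]],
    [1,[0,0,0.7],[0,0.06,0]],
    [1,[0,0,0],[0,0,0]]
  ]
}}

```text
t: 31.05
position: [515.7, 74.2, 124.1]
ee_rot: [[0.768, 0.016, 0.64], [-0.64, -0.005, 0.769], [0.016, -1.0, 0.006]]
ft_force: [-0.3, 2.4, 0.3]
finger_gap: 22.7
```

```bash
python3 ang.py
```

```text
[515.7  74.2 124.1] r 123.5 ang 138.0 th 50.2 F tool [-1.8 -0.3  1.6] [0.37 0.27 0.31] 31.05 22.723053999905538
```

Call:
{"method": "arm_command", "body": {
  "steps": [
    [1,[0,0,0.5],[0,0.04,0]],
    [1,[0,0,0.5],[0,0.04,0]],
    [1,[0,0,0],[0,0,0]]
  ]
}}

```text
t: 31.42
position: [521.9, 80.3, 124.1]
ee_rot: [[0.712, 0.015, 0.702], [-0.702, -0.007, 0.712], [0.015, -1.0, 0.005]]
ft_force: [-0.3, -0.7, -0.5]
finger_gap: 23.0
```

```bash
python3 ang.py
```

```text
[521.9  80.3 124.1] r 123.3 ang 133.9 th 45.4 F tool [ 0.3  0.5 -0.7] [-0.16  0.19  0.29] 31.425 23.041824343051175
```

Call:
{"method": "arm_command", "body": {
  "steps": [
    [1,[0,0,0.6],[0,0.04,0]],
    [1,[0,0,0.6],[0,0.04,0]]
  ]
}}

```text
t: 31.68
position: [529.7, 87.1, 124.1]
ee_rot: [[0.65, 0.012, 0.76], [-0.76, -0.009, 0.65], [0.015, -1.0, 0.003]]
ft_force: [-5.5, -8.6, 3.0]
finger_gap: 23.2
```

```bash
python3 ang.py; python3 -c "
from h import *
snap('scene','scene21');crop('scene21',180,150,300,250,6,'scene21c')"; python3 ang.py
```

```text
[529.7  87.1 124.1] r 123.3 ang 129.1 th 40.6 F tool [ 3.  -3.  -9.7] [-1.86  0.96  0.44] 31.675 23.173272049618735
[530.2  87.5 124.1] r 123.3 ang 128.8 th 40.4 F tool [ 3.9 -3.6 -7.4] [-1.57  0.62  0.3 ] 31.725 23.23889499828537
```

View pics/scene21c.png

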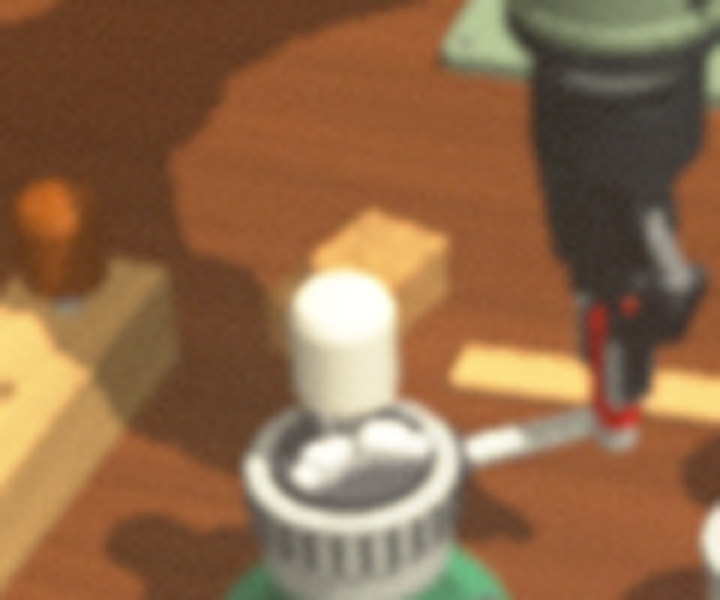

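The lever has stiffened (−7 to −10 N tangential). A bit more for margin against easing back.

Call:
{"method": "arm_command", "body": {
  "steps": [
    [1,[0,0,0.4],[0,0.03,0]],
    [1,[0,0,0.4],[0,0.03,0]]
  ]
}}

```text
t: 31.98
position: [534.8, 90.7, 124.0]
ee_rot: [[0.598, 0.008, 0.801], [-0.801, -0.012, 0.598], [0.014, -1.0, -0.001]]
ft_force: [-10.6, -7.5, 6.6]
finger_gap: 23.0
```

```bash
python3 ang.py
```

```text
[534.8  90.7 124. ] r 122.9 ang 126.2 th 36.7 F tool [ -0.3  -6.6 -13. ] [-1.53  1.91  0.28] 31.975 22.993954327193713
```

Call:
{"method": "arm_command", "body": {
  "steps": [
    [1,[0,0,0.5],[0,0.03,0]],
    [1,[0,0,0.3],[0,0.02,0]]
  ]
}}

```text
t: 32.22
position: [539.2, 93.5, 124.0]
ee_rot: [[0.553, 0.002, 0.833], [-0.833, -0.015, 0.553], [0.014, -1.0, -0.007]]
ft_force: [-10.7, -8.6, 7.8]
finger_gap: 22.7
```

```bash
python3 ang.py
```

```text
[539.2  93.5 124. ] r 122.8 ang 123.8 th 33.6 F tool [  1.3  -7.7 -13.7] [-1.46  1.72  0.34] 32.225 22.677388550944247
```

Release and rise.

Call:
{"method": "arm_command", "body": {
  "steps": [
    [0.4,[0,0,0],[0,0,0]],
    [0.3,[0,0,0],[0,0,0]],
    [0.3,[0,0,0],[0,0,0]],
    [0.3,[0,-4,0],[0,0,0]],
    [0.3,[0,-5,0],[0,0,0]],
    [0.3,[0,-5,0],[0,0,0]],
    [0.3,[0,0,0],[0,0,0]]
  ]
}}

```text
t: 33.1
position: [538.3, 96.3, 267.8]
ee_rot: [[0.549, -0.002, 0.836], [-0.836, -0.014, 0.549], [0.011, -1.0, -0.009]]
ft_force: [-0.5, 0.2, 0.1]
finger_gap: 59.7
```

```bash
python3 -c "
from h import *
snap('scene','scene22');crop('scene22',180,150,340,270,5,'scene22c');snap('wrist','wrist22')
c=load('scene22')"; python3 ang.py
```

```text
[537.2  96.  264.7] r 126.0 ang 123.9 th 33.3 F tool [ 0.7  1.  -1.3] [ 0.07 -0.05 -0.01] 33.2 59.674814807382994
```

View pics/scene22c.png

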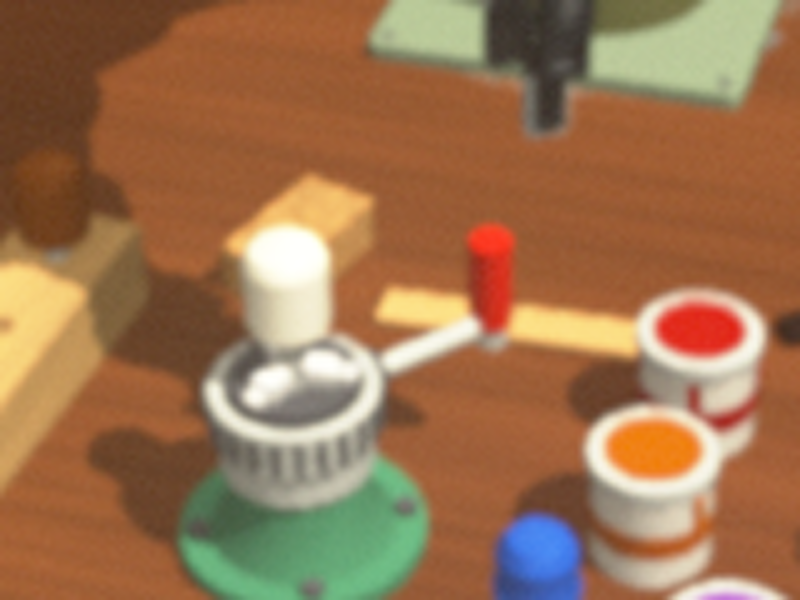

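View pics/wrist22.png

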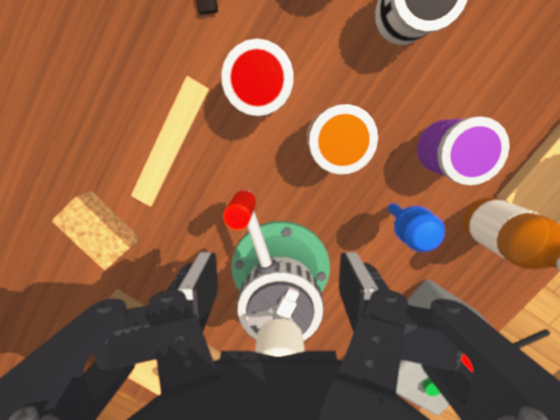

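```bash
python3 -c "
from h import *
def A(n,p):
    d=p[:2]-np.array([607.5,-8.5]);print(n,p.round(1),np.hypot(*d).round(1),np.degrees(np.arctan2(d[1],d[0])).round(1))
c=load('scene22');A('now scene',px2w(c,180+492/5,150+234/5,151))
c=load('wrist22');A('now wrist',px2w(c,237,216,151))
c=load('scene0');A('start scene',px2w(c,200+315/4,170+110/4,151))
c=load('wrist6');A('start wrist',px2w(c,281,238,151))
c=load('scene21');crop('scene0',180,150,340,270,5,'s0c')
print(arm.observe()['t'])
"
```

```text
now scene [509.4  71.7 151. ] 126.7 140.7
now wrist [513.   70.6 151. ] 123.2 140.1
start scene [512.2  73.5 151. ] 125.7 139.3
start wrist [514.1  71.2 151. ] 122.7 139.5
33.2
```

View pics/s0c.png

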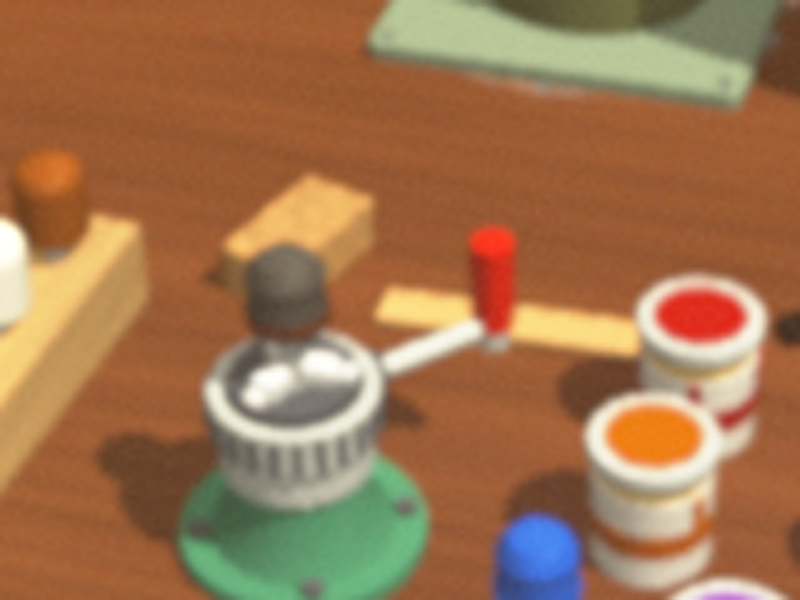

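On release the lever eased from 124° back to ≈140.4° (it was ≈139.4° at the start, when it held the worn bob). The grip may be marginal, so I'll re-tighten, unload the lever slowly and only then let go.

```bash
python3 plan.py 511.5 71 230 50.4 3 0.3
```

```text
pos [537.2  96.  264.7] theta 33.3 t 33.2 gap 59.7 F [-0.7 -1.3 -1. ]
[[0.3,[0.22,1.18,-1.16],[0.014,-0.099,0.008]],[0.3,[0.11,1.16,-1.19],[0.0,-0.1,0.0]],[0.3,[-0.01,1.15,-1.19],[0.0,-0.099,0.0]]]
```

Call:
{"method": "arm_command", "body": {
  "steps": [
    [0.3,[0.2,1.2,-1.2],[0.014,-0.1,0.008]],
    [0.3,[0.1,1.2,-1.2],[0,-0.1,0]],
    [0.3,[0,1.1,-1.2],[0,-0.1,0]],
    [0.3,[0,0,0],[0,0,0]]
  ]
}}

```text
t: 33.7
position: [509.3, 71.0, 225.4]
ee_rot: [[0.777, -0.005, 0.63], [-0.63, 0.0, 0.777], [-0.004, -1.0, -0.003]]
ft_force: [0.1, 0.6, -0.0]
finger_gap: 59.7
```

```bash
python3 plan.py 511.5 71 124 50.4 5 0.3
```

```text
pos [509.3  71.  225.4] theta 51.0 t 33.7 gap 59.7 F [ 0.1  0.6 -0. ]
[[0.3,[0.04,2.03,0.03],[0.003,0.002,-0.004]],[0.3,[0.03,2.03,0.03],[-0.0,0.002,0.0]],[0.3,[0.04,2.03,0.03],[-0.0,0.002,0.0]],[0.3,[0.03,2.02,0.02],[-0.0,0.002,0.0]],[0.3,[0.04,2.03,0.03],[-0.0,0.002,0.0]]]
```

Call:
{"method": "arm_command", "body": {
  "steps": [
    [0.3,[0,2.0,0],[0,0,0]],
    [0.3,[0,2.0,0],[0,0,0]],
    [0.3,[0,2.0,0],[0,0,0]],
    [0.3,[0,2.0,0],[0,0,0]],
    [0.3,[0,1.9,0],[0,0,0]],
    [0.3,[0,0,0],[0,0,0]]
  ]
}}

```text
t: 34.45
position: [511.2, 74.4, 122.7]
ee_rot: [[0.767, -0.005, 0.642], [-0.642, 0.002, 0.767], [-0.005, -1.0, -0.002]]
ft_force: [-0.1, 1.2, 0.1]
finger_gap: 59.7
```

```bash
python3 ang.py
```

```text
[511.2  74.4 122.7] r 127.0 ang 139.3 th 50.1 F tool [-0.9 -0.1  0.9] [ 0.01 -0.03  0.02] 34.45 59.68508470982536
```

Call:
{"method": "arm_command", "body": {
  "steps": [
    [1,[0.2,0,-0.2],[0,0,0]],
    [1,[0,0,0],[0,0,0]],
    [1,[0,0,0],[0,0,0]],
    [1,[0,0,0],[0,0,0]]
  ],
  "force": 60
}}

```text
t: 34.95
position: [512.1, 71.7, 124.1]
ee_rot: [[0.766, -0.003, 0.643], [-0.643, 0.002, 0.766], [-0.004, -1.0, -0.001]]
ft_force: [1.0, -0.5, -11.2]
finger_gap: 22.9
```

```bash
python3 ang.py
```

```text
[512.1  71.7 124.1] r 124.6 ang 140.0 th 50.0 F tool [ 1.1 11.2  0.3] [-0.02 -0.31 -0.01] 34.95 22.88714526473534
```

Call:
{"method": "arm_command", "body": {
  "steps": [
    [1,[0,0,0.5],[0,0.04,0]],
    [1,[0,0,0.0],[0,0,0]]
  ]
}}

```text
t: 35.2
position: [515.4, 75.4, 124.1]
ee_rot: [[0.737, -0.004, 0.676], [-0.676, 0.001, 0.737], [-0.004, -1.0, -0.002]]
ft_force: [0.7, -1.3, -6.8]
finger_gap: 22.4
```

```bash
python3 ang.py
```

```text
[515.4  75.4 124.1] r 124.6 ang 137.7 th 47.5 F tool [ 1.4  6.8 -0.4] [ 0.02 -0.19  0.17] 35.2 22.4372782076711
```

Call:
{"method": "arm_command", "body": {
  "steps": [
    [1,[0,0,0.5],[0,0.04,0]],
    [1,[0,0,0.0],[0,0,0]]
  ]
}}

```text
t: 35.45
position: [519.1, 79.2, 124.1]
ee_rot: [[0.707, -0.004, 0.708], [-0.708, 0.001, 0.707], [-0.003, -1.0, -0.002]]
ft_force: [-0.1, -2.0, -7.1]
finger_gap: 22.8
```

```bash
python3 ang.py
```

```text
[519.1  79.2 124.1] r 124.5 ang 135.2 th 45.0 F tool [ 1.4  7.1 -1.4] [-0.18 -0.13  0.22] 35.45 22.78917863996132
```

Call:
{"method": "arm_command", "body": {
  "steps": [
    [1,[0,0,0.5],[0,0.04,0]],
    [1,[0,0,0.0],[0,0,0]]
  ]
}}

```text
t: 35.7
position: [522.7, 82.7, 124.1]
ee_rot: [[0.675, -0.004, 0.738], [-0.738, 0.0, 0.675], [-0.003, -1.0, -0.003]]
ft_force: [-0.2, -2.6, -6.1]
finger_gap: 22.7
```

```bash
python3 ang.py
```

```text
[522.7  82.7 124.1] r 124.5 ang 132.9 th 42.5 F tool [ 1.8  6.1 -1.9] [-0.26 -0.25  0.33] 35.7 22.701740409084497
```

Call:
{"method": "arm_command", "body": {
  "steps": [
    [1,[0,0,0.5],[0,0.04,0]],
    [1,[0,0,0.0],[0,0,0]]
  ]
}}

```text
t: 35.95
position: [526.4, 85.9, 124.1]
ee_rot: [[0.643, -0.005, 0.766], [-0.766, -0.0, 0.643], [-0.003, -1.0, -0.004]]
ft_force: [0.5, -2.3, -6.4]
finger_gap: 22.9
```

```bash
python3 ang.py
```

```text
[526.4  85.9 124.1] r 124.5 ang 130.7 th 40.0 F tool [ 2.2  6.4 -1.1] [-0.27 -0.27  0.54] 35.95 22.92702750507435
```

Call:
{"method": "arm_command", "body": {
  "steps": [
    [1,[0,0,0.5],[0,0.04,0]],
    [1,[0,0,0.0],[0,0,0]]
  ]
}}

```text
t: 36.2
position: [530.1, 88.9, 124.1]
ee_rot: [[0.61, -0.006, 0.792], [-0.792, -0.001, 0.61], [-0.003, -1.0, -0.005]]
ft_force: [-0.4, -3.0, -6.3]
finger_gap: 22.9
```

```bash
python3 ang.py
```

```text
[530.1  88.9 124.1] r 124.4 ang 128.5 th 37.6 F tool [ 2.1  6.3 -2.1] [-0.3  -0.24  0.78] 36.2 22.856217508416368
```

Call:
{"method": "arm_command", "body": {
  "steps": [
    [1,[0,0,0.5],[0,0.04,0]],
    [1,[0,0,0.0],[0,0,0]]
  ]
}}

```text
t: 36.45
position: [533.8, 91.7, 124.1]
ee_rot: [[0.577, -0.007, 0.817], [-0.817, -0.001, 0.577], [-0.003, -1.0, -0.006]]
ft_force: [0.5, -3.9, -6.4]
finger_gap: 22.8
```

```bash
python3 ang.py
```

```text
[533.8  91.7 124.1] r 124.4 ang 126.3 th 35.2 F tool [ 3.5  6.4 -1.8] [-0.33 -0.33  0.83] 36.45 22.841790569677283
```

Call:
{"method": "arm_command", "body": {
  "steps": [
    [1,[0,0,0.5],[0,0.04,0]],
    [1,[0,0,0.0],[0,0,0]]
  ]
}}

```text
t: 36.7
position: [537.6, 94.4, 124.1]
ee_rot: [[0.542, -0.008, 0.84], [-0.84, -0.002, 0.542], [-0.003, -1.0, -0.007]]
ft_force: [-0.5, -3.5, -5.6]
finger_gap: 22.8
```

```bash
python3 ang.py
```

```text
[537.6  94.4 124.1] r 124.4 ang 124.2 th 32.8 F tool [ 2.7  5.6 -2.2] [-0.27 -0.36  1.04] 36.7 22.778893154075188
```

Total torque about the spindle axis is now about 1.3 N m. Unload slowly, watching it.

```bash
cat >> ang.py <<'E'
F=s['ft_force'];print('spindle torque',round((d[0]*F[1]-d[1]*F[0])/1000+s['torque'][2],2))
E
python3 ang.py
```

```text
[537.6  94.4 124.1] r 124.4 ang 124.2 th 32.8 F tool [ 2.7  5.6 -2.2] [-0.27 -0.36  1.04] 36.7 22.778893154075188
spindle torque 1.33
```

Call:
{"method": "arm_command", "body": {
  "steps": [
    [1,[0,0,-0.25],[0,-0.02,0]],
    [1,[0,0,0.0],[0,0,0]]
  ]
}}

```text
t: 36.95
position: [535.3, 92.8, 124.1]
ee_rot: [[0.561, -0.008, 0.828], [-0.828, -0.002, 0.561], [-0.003, -1.0, -0.007]]
ft_force: [-2.6, -5.2, -5.2]
finger_gap: 22.7
```

```bash
python3 ang.py
```

```text
[535.3  92.8 124.1] r 124.4 ang 125.5 th 34.1 F tool [ 2.9  5.2 -5.1] [-0.52  0.04  1.  ] 36.95 22.69342046825671
spindle torque 1.65
```

Call:
{"method": "arm_command", "body": {
  "steps": [
    [1,[0,0,-0.25],[0,-0.02,0]],
    [1,[0,0,0.0],[0,0,0]]
  ]
}}

```text
t: 37.2
position: [533.1, 91.2, 124.1]
ee_rot: [[0.578, -0.008, 0.816], [-0.816, -0.002, 0.578], [-0.003, -1.0, -0.007]]
ft_force: [-2.4, -5.1, -6.0]
finger_gap: 22.6
```

```bash
python3 ang.py
```

```text
[533.1  91.2 124.1] r 124.4 ang 126.8 th 35.3 F tool [ 2.8  6.  -4.9] [-0.5  -0.05  1.03] 37.2 22.625718367676274
spindle torque 1.66
```

Call:
{"method": "arm_command", "body": {
  "steps": [
    [1,[0,0,-0.25],[0,-0.02,0]],
    [1,[0,0,0.0],[0,0,0]]
  ]
}}

```text
t: 37.45
position: [529.4, 89.0, 124.2]
ee_rot: [[0.593, -0.011, 0.805], [-0.805, -0.002, 0.593], [-0.005, -1.0, -0.01]]
ft_force: [-3.0, -6.4, -5.7]
finger_gap: 22.6
```

```bash
python3 ang.py
```

```text
[529.4  89.  124.2] r 124.9 ang 128.7 th 36.4 F tool [ 3.4  5.7 -6.2] [-0.95  0.09  0.08] 37.45 22.56326264114867
spindle torque 0.88
```

Call:
{"method": "arm_command", "body": {
  "steps": [
    [1,[0,0,-0.25],[0,-0.02,0]],
    [1,[0,0,0.0],[0,0,0]]
  ]
}}

```text
t: 37.7
position: [526.8, 86.9, 124.2]
ee_rot: [[0.608, -0.012, 0.794], [-0.794, -0.003, 0.608], [-0.005, -1.0, -0.011]]
ft_force: [-3.2, -3.7, -5.8]
finger_gap: 22.7
```

```bash
python3 ang.py
```

```text
[526.8  86.9 124.2] r 124.9 ang 130.2 th 37.4 F tool [ 1.   5.8 -4.7] [-0.36 -0.19  0.37] 37.7 22.699088345467608
spindle torque 0.97
```

Call:
{"method": "arm_command", "body": {
  "steps": [
    [1,[0,0,-0.25],[0,-0.02,0]],
    [1,[0,0,0.0],[0,0,0]]
  ]
}}

```text
t: 37.95
position: [524.6, 85.0, 124.2]
ee_rot: [[0.624, -0.012, 0.781], [-0.782, -0.003, 0.624], [-0.006, -1.0, -0.011]]
ft_force: [-2.2, -5.0, -4.6]
finger_gap: 22.2
```

```bash
python3 ang.py;  python3 -c "
from h import *
snap('scene','scene23');crop('scene23',180,150,340,270,5,'scene23c')"
```

```text
[524.6  85.  124.2] r 125.0 ang 131.6 th 38.6 F tool [ 2.5  4.6 -4.7] [-0.56 -0.08  0.55] 37.95 22.181211355769275
spindle torque 1.16
```

View pics/scene23c.png

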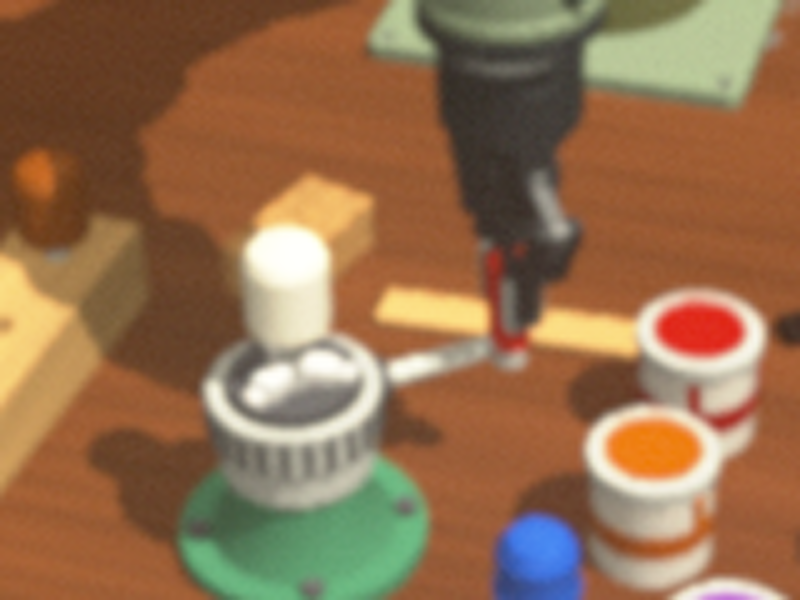

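Still ~1 N m pushing open at 131.6°, so the jaws have real squeeze here. Continue unloading.

Call:
{"method": "arm_command", "body": {
  "steps": [
    [1,[0,0,-0.35],[0,-0.03,0]],
    [1,[0,0,0.0],[0,0,0]]
  ]
}}

```text
t: 38.25
position: [521.7, 82.4, 124.2]
ee_rot: [[0.648, -0.012, 0.762], [-0.762, -0.003, 0.648], [-0.006, -1.0, -0.011]]
ft_force: [-2.8, -5.6, -5.4]
finger_gap: 22.3
```

```bash
python3 ang.py
```

```text
[521.7  82.4 124.2] r 125.0 ang 133.3 th 40.4 F tool [ 2.4  5.5 -5.7] [-0.6   0.02  0.39] 38.25 22.285539215763567
spindle torque 1.13
```

Call:
{"method": "arm_command", "body": {
  "steps": [
    [1,[0,0,-0.35],[0,-0.03,0]],
    [1,[0,0,0.0],[0,0,0]]
  ]
}}

```text
t: 38.5
position: [519.0, 79.8, 124.2]
ee_rot: [[0.672, -0.012, 0.741], [-0.741, -0.003, 0.672], [-0.006, -1.0, -0.011]]
ft_force: [-2.4, -5.8, -7.2]
finger_gap: 22.4
```

```bash
python3 ang.py
```

```text
[519.   79.8 124.2] r 125.0 ang 135.1 th 42.2 F tool [ 2.8  7.2 -5.6] [-0.6  -0.17  0.32] 38.5 22.417176551134723
spindle torque 1.05
```

Call:
{"method": "arm_command", "body": {
  "steps": [
    [1,[0,0,-0.25],[0,-0.02,0]],
    [1,[0,0,0.0],[0,0,0]],
    [1,[0,0,0.0],[0,0,0]]
  ]
}}

```text
t: 38.88
position: [517.2, 78.0, 124.2]
ee_rot: [[0.687, -0.012, 0.726], [-0.726, -0.003, 0.687], [-0.006, -1.0, -0.011]]
ft_force: [1.0, -3.9, -9.3]
finger_gap: 22.5
```

```bash
python3 ang.py
```

```text
[517.2  78.  124.2] r 125.1 ang 136.2 th 43.4 F tool [ 3.6  9.3 -1.8] [-0.27 -0.77  0.29] 38.875 22.517981163768972
spindle torque 0.55
```

Call:
{"method": "arm_command", "body": {
  "steps": [
    [1,[0,0,-0.25],[0,-0.02,0]],
    [1,[0,0,0.0],[0,0,0]],
    [1,[0,0,0.0],[0,0,0]]
  ]
}}

```text
t: 39.25
position: [515.4, 76.1, 124.2]
ee_rot: [[0.703, -0.011, 0.712], [-0.712, -0.003, 0.703], [-0.006, -1.0, -0.01]]
ft_force: [2.1, -4.0, -9.6]
finger_gap: 22.5
```

```bash
python3 ang.py
```

```text
[515.4  76.1 124.2] r 125.1 ang 137.4 th 44.6 F tool [ 4.4  9.6 -1.2] [-0.31 -0.87  0.24] 39.25 22.53678067351857
spindle torque 0.43
```

Call:
{"method": "arm_command", "body": {
  "steps": [
    [1,[0,0,-0.1],[0,-0.01,0]],
    [1,[0,0,0.0],[0,0,0]],
    [1,[0,0,0.0],[0,0,0]]
  ]
}}

```text
t: 39.62
position: [514.8, 75.5, 124.2]
ee_rot: [[0.71, -0.011, 0.704], [-0.704, -0.003, 0.71], [-0.006, -1.0, -0.01]]
ft_force: [2.9, -4.0, -9.7]
finger_gap: 22.8
```

```bash
python3 ang.py
```

```text
[514.8  75.5 124.2] r 125.1 ang 137.8 th 45.2 F tool [ 5.   9.7 -0.7] [-0.27 -0.9   0.09] 39.625 22.813467924639045
spindle torque 0.22
```

Nearly unloaded at 137.8° — tighter than both before and the start. Release slowly.

Call:
{"method": "arm_command", "body": {
  "steps": [
    [1,[0,0,0],[0,0,0]],
    [0.6,[0,0,0],[0,0,0]],
    [0.5,[0,0,0],[0,0,0]],
    [0.4,[0,0,0],[0,0,0]],
    [0.3,[0,0,0],[0,0,0]],
    [0.3,[0,-4,0],[0,0,0]],
    [0.3,[0,-5,0],[0,0,0]],
    [0.3,[0,0,0],[0,0,0]]
  ],
  "force": 20
}}

```text
t: 40.62
position: [515.5, 76.9, 217.5]
ee_rot: [[0.711, -0.012, 0.704], [-0.704, -0.001, 0.711], [-0.007, -1.0, -0.009]]
ft_force: [-0.4, 0.2, -0.8]
finger_gap: 60.1
```

```bash
python3 -c "
from h import *
snap('wrist','wrist24');snap('scene','scene24');crop('scene24',180,150,340,270,5,'scene24c')"; python3 ang.py
```

```text
[514.4  76.7 214.8] r 126.2 ang 137.5 th 45.3 F tool [1.1 0.6 0.2] [-0.03 -0.02  0.04] 40.725 59.56606465423458
spindle torque 0.02
```

View pics/wrist24.png

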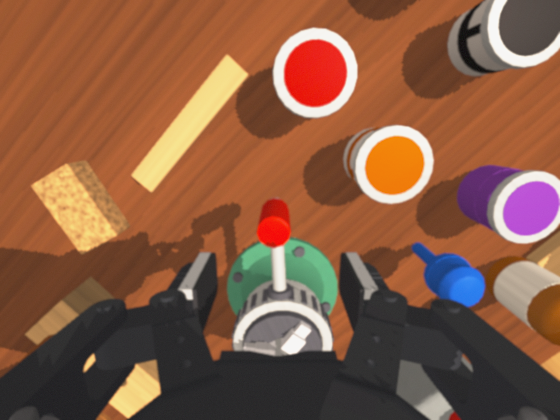

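View pics/scene24c.png

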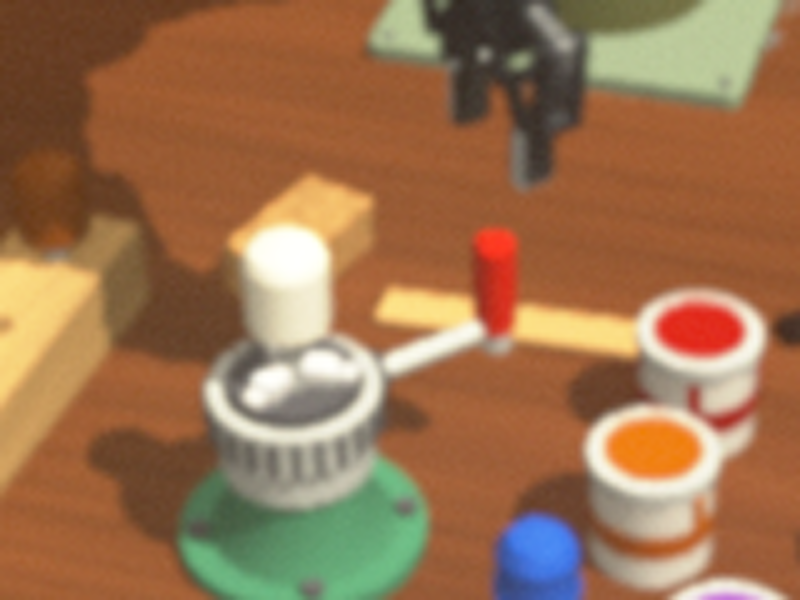

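The lever is now ~1° tighter than it was with the worn bob gripped; the bob is upright. Back off high and do the final checks.

Call:
{"method": "arm_command", "body": {
  "steps": [
    [0.3,[0,-5,0],[0,0,0]],
    [0.3,[0,-5,0],[0,0,0]],
    [0.3,[-4,-2,4],[0,0,0]],
    [0.3,[-4,0,4],[0,0,0]],
    [0.3,[-3,0,4],[0,0,0]],
    [0.3,[0,0,0],[0,0,0]],
    [0.3,[0,0,0],[0,0,0]]
  ]
}}

```text
t: 41.6
position: [521.7, 243.6, 329.4]
ee_rot: [[0.709, -0.028, 0.705], [-0.705, -0.006, 0.709], [-0.015, -1.0, -0.024]]
ft_force: [0.5, -1.3, -0.4]
finger_gap: 59.3
```

```bash
python3 -c "
from h import *
snap('top','top25');snap('scene','scene25');crop('scene25',80,160,240,280,5,'s25a');crop('scene25',200,170,400,320,4,'s25b')
for fn in ('scene25','scene22'):
    c=load(fn); print(fn,[w2px(c,[607.5,-8.5,z]).round(1) for z in (150,198)])
print(arm.observe()['t'])"
```

```text
scene25 [array([237.9, 214. ]), array([236.9, 198.9])]
scene22 [array([237.9, 214. ]), array([236.9, 198.9])]
41.7
```

View pics/top25.png

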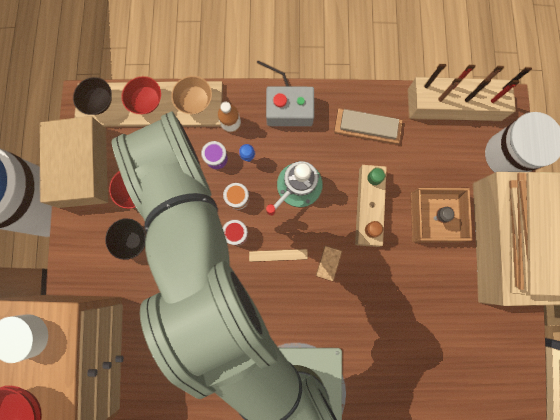

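View pics/s25a.png

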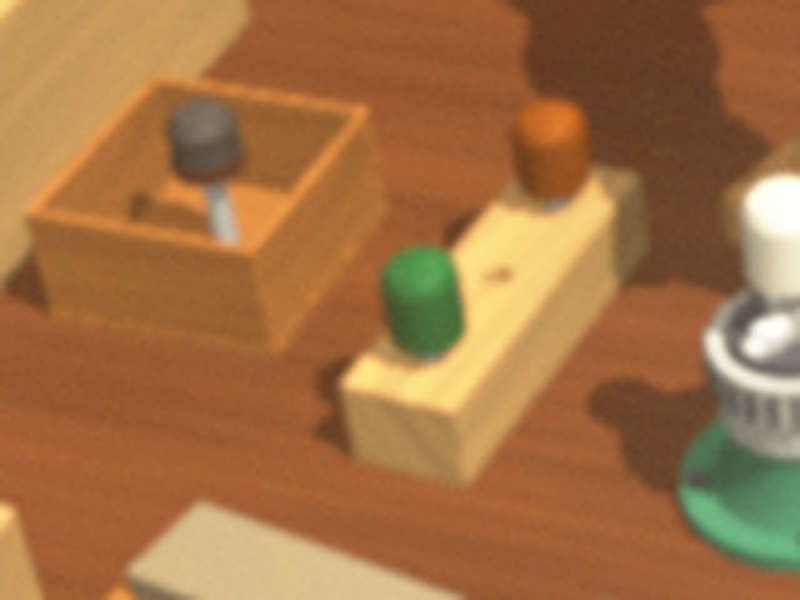

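View pics/s25b.png

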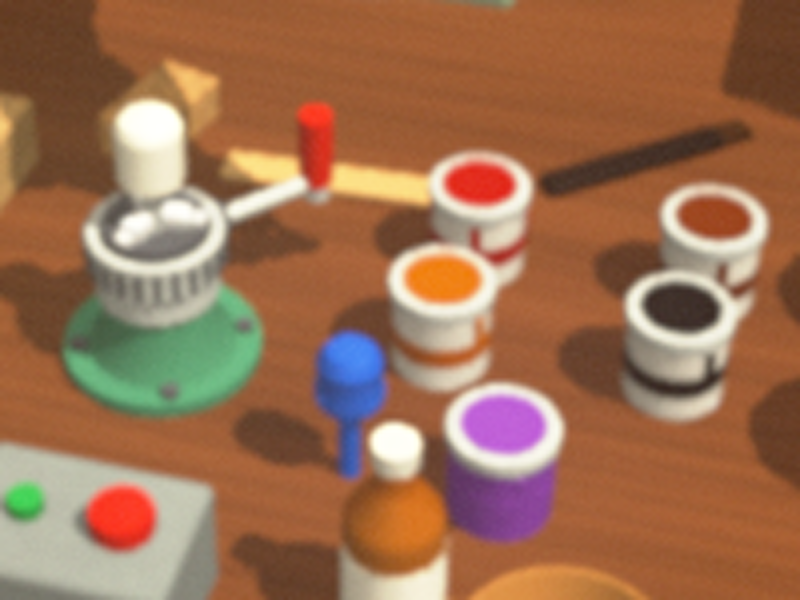

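All in place: lids down, worn bob in the box, white bob upright and lever at the tight position. Hand in.

```bash
python3 -c "
from h import *
print(arm.sign_off())"
```

```text
the job is handed in; nothing more can be done
None
```

I did all the steps in order and handed the job in at about 42 s of the 184 s; the sign-off gave no verdict.

- **Lids:** I pressed all four lids (dark red, black, brown and ochre) home. Each stopped hard at the home height, and no brass neck shows on any of them. The first press, on the brown tin, briefly reached 86 N at the wrist, below the 120 N limit.
- **Worn bob:** I opened the chuck 0.9 rad and moved the worn bob to the scrap box, where it stands upright.
- **White bob:** I lowered it until it touched the bore floor, 19 N at the predicted height, and closed the jaws with the lever.
- **Lever:** On my first release the lever eased back about 16°, to slightly looser than at the start. I re-tightened it and unloaded it slowly. It now rests at, or about 1° tighter than, its starting position when it held the worn bob.

The final pictures show the white bob upright and centred in the chuck. The brown and green bobs are in the rack, the tins are standing, and nothing visible has been disturbed. The red bowl was partly hidden behind the arm in the last overhead view.

I could not measure the jaw forces directly. I judge the grip good because about 1 N m was pushing the lever open as I unloaded it, and because of where it came to rest. I did not try tugging the bob.

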